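# Pack model houses into turned stack-nest trays

### The arm

A 6-joint arm with a two-finger parallel gripper is mounted at the origin on the work surface. World frame = base frame: x ahead of the robot, y to its left, z up, the work surface at z = 0. Lengths are in m, angles in degrees, forces in N, time in s.
With the tool pointing down it reaches from about 0.25 to 0.725 m from the base axis. Payload 9.7 kg.
Tool frame: the origin (TCP) lies between the finger pads; the fingertips stand 19 mm ahead of it and the grasp point (between the pads) is the TCP; z points along the fingers, y is the line along which they close (so a half turn about z gives the same grasp; the last joint's range is limited). The gripper opens to 85 mm and grips with 20 to 120 N. Pads are 22 mm wide; open, the fingers measure 114 mm over their backs; the gripper's body (76 mm by 85 mm) begins 54 mm behind the grasp point. The pads swing forward as they close: fully open they stand 13 mm farther back than shut.
Start: joints at [-65.546, 4.979, 10.078, 95.1, 0, 90], TCP at [0.228, -0.501, 0.22] pointing down, gripper open.
Joint ranges: [-179.16, 179.16], [-48.56, 103.87], [-65.8, 70.77], [-126.05, 130.52], [-82.76, 87.17], [-180, 180]. Speed limits (degrees/s): [127.2, 127.2, 147.25, 180, 180, 180].

### API

Orientations are given as [roll, pitch, yaw] about the fixed x, y, z axes, in that order (R = Rz(yaw) Ry(pitch) Rx(roll)).
In Python, from workcell import telemetry, camera, calibration, workorder gives the robot as it stands.
- The arm moves only by the tool play_rows, never from a script. Its argument "increments" is a list of rows, each a list of 3 entries, a list of its own where there are three numbers: the shift along the tool's x, y, z in mm, then the turn, a rotation vector about the tool's x, y, z in degrees, then the closure, from 0 (fully open) to 1 (shut). In form: [[[x, y, z], [ax, ay, az], jaw], ...]. A call has 1 to 20 rows; each row is the pose to reach, as a shift and turn from the pose commanded when the call began, along the tool's axes at that moment; what a row does not reach only later rows make up. A row lasts 1/10 s, in which the tool goes at most 50 mm and 8.59 degrees, less where a joint would pass 70% of its speed; a pose out of reach is approached as far as the arm can. A call with a gripper value outside its range is refused whole. The fingers move at their own pace and stop on an object; "grip_force" is the grip in N (left out, the last holds). Time passes only in rows, so rows that repeat a pose let the fingers close. It gives the time, the measured TCP pose, the force, the opening and the grip force at its end, in the units of the state.
- telemetry.get_obs(): the state, without advancing time (a new reading comes with each control period).
- camera(name): name is "scene" or "top"; returns (picture, depth): 400x640x3 uint8, red, green, blue; 400x640 float32, m along the optical axis (not along the pixel's ray), 0 where there is no reading.
- calibration(name): a dict with "vertical_fov" (degrees; the focal length in pixels is half the picture's height over the tangent of half this angle, whatever the lens; pixels are square), "cx", "cy" (the principal point, pixels), "k1" (the pictures are not rectified: a ray, as slopes to the right and down, at radius r is drawn at 1 + k1 r^2 times it, then the intrinsics apply), "rvec" (rotation vector, rad) and "tvec" (3), from world to camera coordinates, as OpenCV has them. Camera axes: x right, y down, z forward; pixel columns grow to the right and rows downward; lengths in m; the calibration is good to about 2 mm. A picture is of the moment at which its call begins. calibration takes no time and is no camera call.
- workorder.job_done(): hands the job in; it is judged then, once.
The state is a dict: "time": time; "q": joint angles; "qd": joint speeds; "joint_efforts": joint torques, N m; "ee_pos": TCP position; "tcp_rot": TCP orientation; "wrist_force": force on the tool from outside, world axes, zero at the start; "torque": the same for the moment, N m; "opening": finger opening in m; "grasp_force": force on a finger pad.
Only numpy, scipy, OpenCV 4.12 (cv2) and the standard library are available. Lean on these libraries where they do the work, as an engineer would, in place of code of your own. Each camera call takes 0.05 s, during which the arm holds its last target. There are 200 camera calls.

### The job

Pack the model houses for storage: every house goes, standing upright on the tray floor, into the tray of its own roof colour. Stack the trays on the bench with blue at the bottom, red on it and white on top, each turned end for end from the one below (black-marked end over unmarked end) so that it stands level on the rim lugs and does not nest down. Leave the glue gun, glue bottle and cardboard box alone.

Things in the scene. Friction and masses are not known exactly. Their poses are not given: they have to be found in the camera images.
- tray_blue: blue stack-nest tray, bottom of the stack; starts near the middle. All three trays are alike: rim 226 x 109 mm, 66 high, 260 g; sides slope out 0.12 mm per mm from 207 x 90 mm at the bottom, 2.5 mm thick. Origin: centre of the underside; x along its length to the end with the black rim, z up. Inner floor 3 mm up, 84 mm wide. Turned end for end on another, a tray stands 58 mm above it
- tray_red: red tray, same shape and axes as tray_blue, starts empty on the robot's right. Trays differ at their ends: one lug 26 mm wide mid-way inside the black end (+x), two lugs 23 mm wide in the corners of the other end. Lug tops are 58 mm above the tray's underside (8 mm below the rim) and reach in to 95 mm from the middle. Feet below are placed to slip between the lugs of a tray pointing the same way
- tray_white: white tray, same shape and axes as tray_blue, starts empty on the robot's right. Set on a tray pointing the same way, a tray nests: only about 25 mm higher, or it rests on what lies inside. Turned 180 degrees its feet land on the lugs, within the rim, 58 mm above the tray below, with about 4 mm of play each way; it must be lowered within that play
- tray_blue_grip (a point): middle of the blue tray's grip ridge, 38 mm above its underside, axes as the tray's. The ridge (all trays) crosses at mid-length, 74 mm long along y: top 48 mm above the underside, 14 mm thick there, 17 mm here, 30 mm at the floor. Pinch it from above, fingers closing along x, to carry the tray. Each half of the tray is free from 15 to 85 mm from the middle along x at the floor
- tray_red_grip (a point): middle of the red tray's grip ridge, 38 mm above its underside, as for tray_blue_grip
- tray_white_grip (a point): middle of the white tray's grip ridge, 38 mm above its underside, as for tray_blue_grip
- tray_blue_mark (a point): middle of the top of the black-marked end rim of the blue tray: 111 mm from its middle along its +x, 66 mm above its underside
- tray_red_mark (a point): middle of the top of the black-marked end rim of the red tray: 111 mm from its middle along its +x, 66 mm above its underside
- tray_white_mark (a point): middle of the top of the black-marked end rim of the white tray: 111 mm from its middle along its +x, 66 mm above its underside
- house_blue1_mid (a point): centre (23.5 mm above the underside, x along its length, z up) of a wooden model house with a blue gable roof: 60 long, 26 wide, 47 mm high, upright walls up to 34 mm, the roof above them at 45 degrees; 45 g. Starts standing in a pocket of the insert; may be absent (None from the start)
- house_blue2_mid (a point): centre (23.5 mm above the underside, x along its length, z up) of a wooden model house with a blue gable roof: 60 long, 26 wide, 47 mm high, upright walls up to 34 mm, the roof above them at 45 degrees; 45 g. Starts standing in a pocket of the insert; may be absent (None from the start)
- house_red1_mid (a point): centre (23.5 mm above the underside, x along its length, z up) of a wooden model house with a red gable roof: 60 long, 26 wide, 47 mm high, upright walls up to 34 mm, the roof above them at 45 degrees; 45 g. Starts standing in a pocket of the insert; may be absent (None from the start)
- house_red2_mid (a point): centre (23.5 mm above the underside, x along its length, z up) of a wooden model house with a red gable roof: 60 long, 26 wide, 47 mm high, upright walls up to 34 mm, the roof above them at 45 degrees; 45 g. Starts standing in a pocket of the insert; may be absent (None from the start)
- house_white1_mid (a point): centre (23.5 mm above the underside, x along its length, z up) of a wooden model house with a white gable roof: 60 long, 26 wide, 47 mm high, upright walls up to 34 mm, the roof above them at 45 degrees; 45 g. Starts standing in a pocket of the insert; may be absent (None from the start)
- house_white2_mid (a point): centre (23.5 mm above the underside, x along its length, z up) of a wooden model house with a white gable roof: 60 long, 26 wide, 47 mm high, upright walls up to 34 mm, the roof above them at 45 degrees; 45 g. Starts standing in a pocket of the insert; may be absent (None from the start)
- insert: fixed flat grey pocket tray of card on the robot's left, 228 (its x) x 152 mm (its y), 12 mm high, with 3 x 2 pockets 66 x 32 mm and 8 mm deep (pocket floor 4 mm above the bench) at x = -76, 0, 76 and y = -38, 38 mm; the houses stand in them lengthwise along its x. Origin at the centre of its underside
- glue_gun: bystander: glue gun lying on the bench, about 160 x 110 x 32 mm; origin under its barrel; at the far side of the bench, leave alone
- glue_bottle: bystander: white glue bottle, 56 mm across, 150 mm high; origin at its underside; at the far side of the bench, leave alone
- card_box: bystander: small open cardboard box 90 x 140 x 60 mm; origin at its underside; at the far side of the bench, leave alone
Mind the look-alikes: they are no part of the job. What is shaped like the part that bears house_white1_mid but pink or turquoise is not meant.

How it is judged (in metres and radians):
At the end, for the whole second after the job is handed in: Blue tray flat on the bench; red on blue and white on red, each turned end for end, level, 58 +- 4 mm higher, within 10 mm of centred and 0.1 rad of parallel, at rest; every house present stands upright (0.15 rad) on the floor of the tray of its roof colour (height (world z) of tray_blue below 0.006 m and angle between each of tray_blue, tray_red, tray_white's own z axis and vertical below 0.05 rad and z of tray_red in the frame of tray_blue between 0.054 and 0.062 m and horizontal distance between tray_red and tray_blue below 0.01 m and angle between the x axis of tray_red and the x axis of tray_blue, either way round below 0.1 rad and x of tray_red_mark in the frame of tray_blue below 0 m and linear speed of each of tray_red, tray_white below 0.02 m/s and z of tray_white in the frame of tray_red between 0.054 and 0.062 m and horizontal distance between tray_white and tray_red below 0.01 m and angle between the x axis of tray_white and the x axis of tray_red, either way round below 0.1 rad and x of tray_white_mark in the frame of tray_red below 0 m and z of house_blue1_mid in the frame of tray_blue between 0.021 and 0.033 m and x of house_blue1_mid in the frame of tray_blue between -0.1 and 0.1 m and y of house_blue1_mid in the frame of tray_blue between -0.048 and 0.048 m and angle between each of house_blue1_mid, house_blue2_mid, house_red1_mid, house_red2_mid, house_white1_mid, house_white2_mid's own z axis and vertical below 0.15 rad and z of house_blue2_mid in the frame of tray_blue between 0.021 and 0.033 m and x of house_blue2_mid in the frame of tray_blue between -0.1 and 0.1 m and y of house_blue2_mid in the frame of tray_blue between -0.048 and 0.048 m and z of house_red1_mid in the frame of tray_red between 0.021 and 0.033 m and x of house_red1_mid in the frame of tray_red between -0.1 and 0.1 m and y of house_red1_mid in the frame of tray_red between -0.048 and 0.048 m and z of house_red2_mid in the frame of tray_red between 0.021 and 0.033 m and x of house_red2_mid in the frame of tray_red between -0.1 and 0.1 m and y of house_red2_mid in the frame of tray_red between -0.048 and 0.048 m and z of house_white1_mid in the frame of tray_white between 0.021 and 0.033 m and x of house_white1_mid in the frame of tray_white between -0.1 and 0.1 m and y of house_white1_mid in the frame of tray_white between -0.048 and 0.048 m and z of house_white2_mid in the frame of tray_white between 0.021 and 0.033 m and x of house_white2_mid in the frame of tray_white between -0.1 and 0.1 m and y of house_white2_mid in the frame of tray_white between -0.048 and 0.048 m); the robot touches nothing.
It fails at once if the glue gun is pushed away (distance of glue_gun from where it was at the start of the episode above 0.03 m).
It fails at once if the glue bottle is pushed away (distance of glue_bottle from where it was at the start of the episode above 0.03 m).
It fails at once if the card box is pushed away (distance of card_box from where it was at the start of the episode above 0.03 m).
Of house_blue1, house_blue2, house_red1, house_red2, house_white1, house_white2 only 4 to 6 are there at a start; the rules pass over those that are not, and their reading is None.
At some moment in a run one of tray_red, tray_white may be knocked a few centimetres aside while the robot is not near it.
Once in a run the grip may slacken for a moment while it holds something.
It also fails if it takes over 210 s, if anything falls off the work surface, if the arm or the gripper's body presses on something with over 40 N, if the wrist force passes 120 N, or if a joint passes its speed limit or range.

## Working session

There is one attempt and no reset: what is moved stays moved. The work goes in short steps, Python scripts to look and compute and a tool call to move; the robot and the scene stay as the last step left them, time stands still between calls to the robot, and variables do not carry over. Pictures are saved under pics/ and viewed, at most 14 in all, crops included, and the job is handed in when it is done.

Besides the shell and the picture viewer there is one more tool, called as name([rows], argument=value, ...), one row to a line, values as JSON. play_rows: Moves the arm, as the interface text tells. Its arguments: {"type":"object","properties":{"increments":{"type":"array"},"grip_force":{"type":"number"}},"required":["increments"]}

```bash
mkdir -p pics
cat > h.py <<'E'
import numpy as np, cv2
from workcell import telemetry, camera, calibration, workorder
from scipy.spatial.transform import Rotation as R
def cal(n):
    c=calibration(n); f=200/np.tan(np.radians(c["vertical_fov"])/2)
    Rm=R.from_rotvec(np.array(c["rvec"]).ravel()).as_matrix(); t=np.array(c["tvec"]).ravel()
    return c,f,Rm,t
def rays(n,uv):
    c,f,Rm,t=cal(n); uv=np.atleast_2d(uv).astype(float)
    d=(uv-[c["cx"],c["cy"]])/f; s=d.copy()
    for _ in range(20): s=d/(1+c["k1"]*(s**2).sum(1,keepdims=True))
    return np.c_[s,np.ones(len(s))],Rm,t
def atz(n,uv,z):
    r,Rm,t=rays(n,uv); w=r@Rm; o=-Rm.T@t
    return o+w*((z-o[2])/w[:,2])[:,None]
def cloud(n,D):
    v,u=np.mgrid[0:400,0:640]; r,Rm,t=rays(n,np.c_[u.ravel(),v.ravel()])
    return ((r*D.reshape(-1,1)-t)@Rm).reshape(400,640,3)
def snap(n):
    p,D=camera(n); np.savez('last_%s.npz'%n,p=p,D=D); return p,D
E
python3 - <<'E'
from h import *
for n in("scene","top"):
    p,D=snap(n); cv2.imwrite(f'pics/{n}0.png',cv2.resize(p[...,::-1],(800,500)))
    c=calibration(n); print(n,c)
print(telemetry.get_obs())
E
```

```text
scene {'vertical_fov': 49.50471071967226, 'cx': 317.16203458552417, 'cy': 210.12292671862264, 'k1': -0.03169147999988161, 'rvec': array([ 2.41194075,  0.65009112, -0.23328321]), 'tvec': array([-0.47267245, -0.18441315,  1.39046214])}
top {'vertical_fov': 50.56605269610723, 'cx': 325.47378826145683, 'cy': 196.47625348088152, 'k1': -0.052216603297673164, 'rvec': array([ 2.18678462, -2.24007823,  0.08213577]), 'tvec': array([-0.01087848,  0.54590105,  1.03266193])}
{'time': 0.1, 'q': array([-6.55458645e+01,  5.00767784e+00,  1.00399247e+01,  9.51001318e+01,
        1.91787091e-05,  9.00028713e+01]), 'qd': array([-0.05662757, -0.05563242,  0.05311097, -0.03127542,  0.0242    ,
       -0.01398731]), 'joint_efforts': array([ 7.36964430e-04, -5.21561122e+01,  4.65654802e+01,  1.60639803e-02,
        8.70744475e-05, -1.10137495e-05]), 'ee_pos': array([ 0.22759063, -0.50046307,  0.21986491]), 'tcp_rot': array([-1.79932115e+02, -1.57767094e-05,  2.44512642e+01]), 'wrist_force': array([-0.04360186, -0.05430467, -0.37264937]), 'torque': array([ 0.00405841,  0.04388368, -0.01076813]), 'grasp_force': 0.0, 'opening': 0.0856749325925}
```

View pics/top0.png

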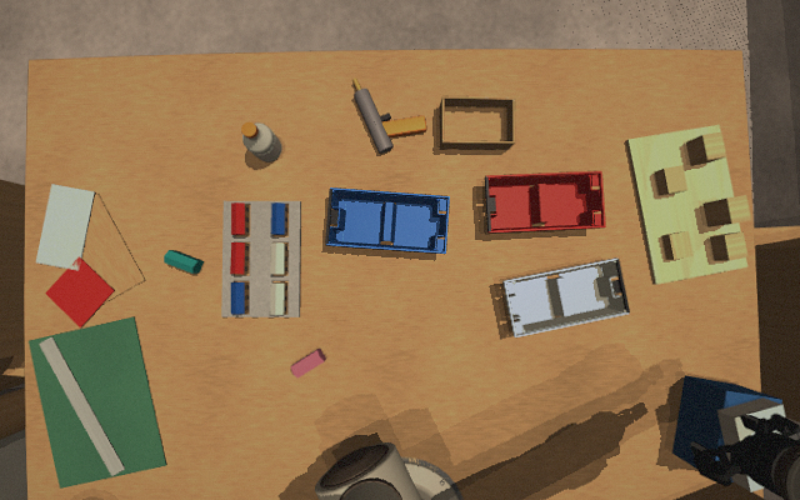

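View pics/scene0.png

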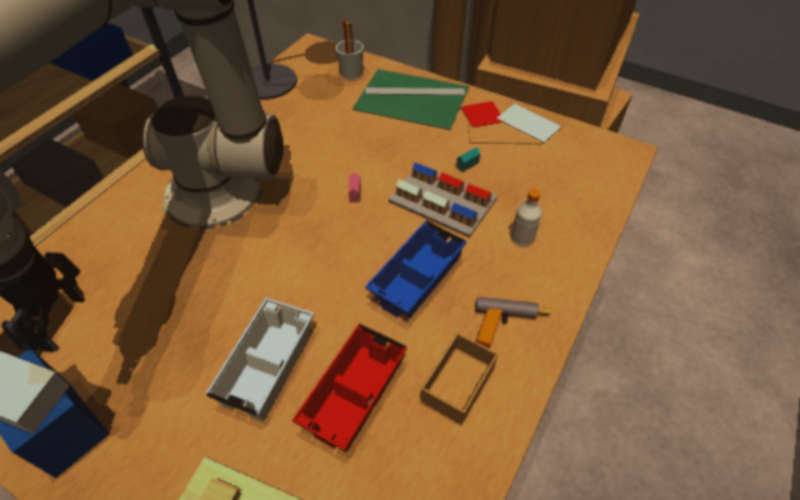

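In the top picture (800-wide), the insert's houses are red (238,219) and (238,258), blue (238,297) and (278,219), and white (278,258) and (278,297). The look-alikes are pink at (308,362) and turquoise at (183,262), both loose on the bench and not used. The trays are blue (388,222), red (545,203) and white (565,297). Next I'll measure and check one crop.

```bash
cat >> h.py <<'E'
def rect(C,box,zlo,zhi):
    u0,v0,u1,v1=box; P=C[v0:v1,u0:u1].reshape(-1,3); P=P[(P[:,2]>zlo)&(P[:,2]<zhi)]
    (c,s,a)=cv2.minAreaRect((P[:,:2]*1000).astype(np.float32))
    if s[0]<s[1]: s=s[::-1]; a+=90
    return np.array(c).round(1),np.array(s).round(1),round((a+90)%180-90,1),round(float(np.median(P[:,2])),4),len(P)
E
python3 - <<'E'
from h import *
d=np.load('last_top.npz');p,D=d['p'],d['D'];C=cloud('top',D)
for n,b in dict(blue=(255,145,365,208),red=(380,132,488,192),white=(395,202,508,275)).items(): print(n,rect(C,b,.056,.08))
for n,(u,v) in dict(r1=(191,175),r2=(191,207),b1=(191,238),b2=(223,175),w1=(223,207),w2=(223,238)).items():
    print(n,rect(C,(u-12,v-17,u+14,v+17),.03,.065), atz('top',[u,v],.045)[0].round(3))
print('bench',np.median(C[300:340,200:260,2]))
a=cv2.resize(p[130:280,170:520,::-1],None,fx=2.28,fy=2.28,interpolation=cv2.INTER_CUBIC);cv2.imwrite('pics/crop1.png',a)
E
```

```text
blue (array([592.1,  13. ]), array([227.2, 109.4]), 84.6, 0.0648, 889)
red (array([ 622.3, -288.6]), array([228.6, 110.5]), -88.4, 0.0644, 930)
white (array([ 438.6, -323.3]), array([227.9, 110.2]), -80.3, 0.0644, 918)
r1 (array([604.4, 299.8]), array([60.9, 27.9]), -1.1, 0.0445, 310) [0.603 0.297 0.045]
r2 (array([529.2, 301.6]), array([58.1, 27.1]), -2.6, 0.0445, 298) [0.526 0.297 0.045]
b1 (array([451.8, 301.7]), array([59.8, 25.7]), -0.6, 0.0444, 308) [0.453 0.298 0.045]
b2 (array([602.6, 224.4]), array([60.7, 26.8]), -3.1, 0.0448, 285) [0.601 0.22  0.045]
w1 (array([526.1, 226.7]), array([59.7, 26.6]), -1.6, 0.0447, 308) [0.525 0.221 0.045]
w2 (array([449.8, 228.3]), array([59.3, 26.1]), -1.7, 0.0446, 293) [0.451 0.223 0.045]
bench 0.0005811300285488321
```

View pics/crop1.png

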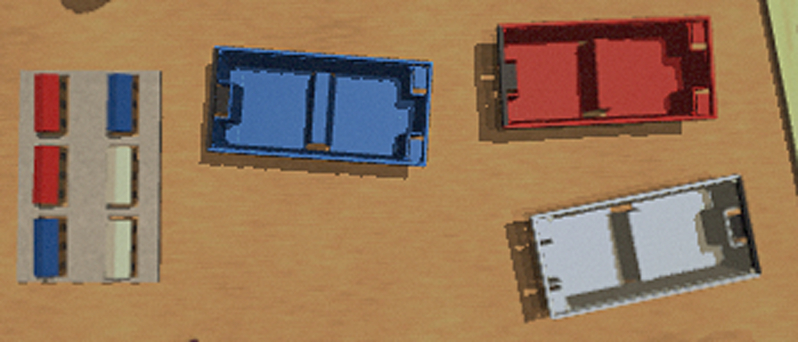

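The crop shows the single middle lug (black end) at (220,98) on blue, (510,75) on red and (737,225) on white. So blue's yaw is about 84.6, red's 91.6 and white's -80.3. The six roofs match the list above. I'll stack empty trays and load each one in place.

```bash
cat >> h.py <<'E'
def inc(*goals):
    "goals (x,y,z mm, yaw) world -> increments in current tool axes"
    o=telemetry.get_obs(); p=np.array(o['ee_pos'])*1000; y0=o['tcp_rot'][2]; Rm=R.from_euler('xyz',[180,0,y0],degrees=True)
    print('t',round(o['time'],2),'p',p.round(1),'rot',np.round(o['tcp_rot'],2),'q',np.round(o['q'],1),'open',round(o['opening']*1000,1),'F',np.round(o['wrist_force'],1),'g',round(o['grasp_force'],1))
    for g in goals: print(g,'->',Rm.inv().apply(np.array(g[:3])-p).round(1),'az',round((y0-g[3]+180)%360-180,1))
E
python3 -c "
from h import *
inc((603,225,150,-1.3),(603,225,32,-1.3))"
```

```text
t 0.1 p [ 227.6 -500.5  219.9] rot [-179.93   -0.     24.45] q [-65.5   5.   10.   95.1   0.   90. ] open 85.7 F [-0.  -0.1 -0.4] g 0.0
(603, 225, 150, -1.3) -> [ 642.  -505.    69.9] az 25.8
(603, 225, 32, -1.3) -> [ 642.  -505.   187.9] az 25.8
```

play_rows([
  [[642,-505,40],[0,0,25.8],0.35],
  [[642,-505,40],[0,0,25.8],0.35],
  [[642,-505,40],[0,0,25.8],0.35],
  [[642,-505,40],[0,0,25.8],0.35],
  [[642,-505,40],[0,0,25.8],0.35],
  [[642,-505,40],[0,0,25.8],0.35],
  [[642,-505,40],[0,0,25.8],0.35],
  [[642,-505,40],[0,0,25.8],0.35],
  [[642,-505,40],[0,0,25.8],0.35],
  [[642,-505,40],[0,0,25.8],0.35],
  [[642,-505,40],[0,0,25.8],0.35],
  [[642,-505,40],[0,0,25.8],0.35],
  [[642,-505,40],[0,0,25.8],0.35],
  [[642,-505,40],[0,0,25.8],0.35],
  [[642,-505,40],[0,0,25.8],0.35],
  [[642,-505,40],[0,0,25.8],0.35],
  [[642,-505,40],[0,0,25.8],0.35],
  [[642,-505,40],[0,0,25.8],0.35],
  [[642,-505,40],[0,0,25.8],0.35],
  [[642,-505,40],[0,0,25.8],0.35],
], grip_force=40)

```text
time: 2.1
ee_pos: [0.6013, 0.0463, 0.1816]
tcp_rot: [-177.9, 0.1, 3.4]
wrist_force: [0.4, -0.4, 1.2]
opening: 0.0553
grasp_force: 0.0
```

```bash
python3 -c "
from h import *
inc((603,225,32,-1.3))
p,D=snap('top');C=cloud('top',D);
P=C.reshape(-1,3);m=(abs(P[:,0]-.6)<.09)&(abs(P[:,1]-.225)<.09)&(P[:,2]>.13)&(P[:,2]<.5);print(P[m].mean(0),m.sum())"
```

```text
t 2.1 p [601.3  46.3 181.6] rot [-1.7789e+02  1.0000e-01  3.4300e+00] q [  3.4  11.8  13.4  91.7   2.1 179.9] open 55.3 F [ 0.4 -0.4  1.2] g 0.0
(603, 225, 32, -1.3) -> [  12.3 -178.3  149.6] az 4.7
[nan nan nan] 0<string>:5: RuntimeWarning: Mean of empty slice.
  ret = um.true_divide(
```

```bash
cat >> h.py <<'E'
def inc(*goals):
    "goals (x,y,z mm, yaw) world -> increments in current tool axes, full rotvec"
    o=telemetry.get_obs(); p=np.array(o['ee_pos'])*1000; Rm=R.from_euler('xyz',o['tcp_rot'],degrees=True)
    print('t',round(o['time'],2),'p',p.round(1),'rot',np.round(o['tcp_rot'],2),'q',np.round(o['q'],1),'open',round(o['opening']*1000,1),'F',np.round(o['wrist_force'],1),'g',round(o['grasp_force'],1))
    for g in goals: print(g,'->',Rm.inv().apply(np.array(g[:3])-p).round(1),'rv',np.degrees((Rm.inv()*R.from_euler('xyz',[180,0,g[3]],degrees=True)).as_rotvec()).round(1))
E
python3 -c "
from h import *
inc((603,225,160,90),(603,225,160,178.7))"
```

```text
t 2.15 p [601.7  46.4 181.4] rot [-1.7788e+02  8.0000e-02  3.4300e+00] q [  3.4  11.9  13.4  91.6   2.1 179.9] open 55.2 F [-0.6 -0.   0.4] g 0.0
(603, 225, 160, 90) -> [  12.  -177.3   28. ] rv [ -1.8  -1.5 -86.6]
(603, 225, 160, 178.7) -> [  12.  -177.3   28. ] rv [  -0.3   -3.2 -175.2]
```

play_rows([
  [[12,-177,28],[-1.8,-1.5,-86.6],0.35],
  [[12,-177,28],[-1.8,-1.5,-86.6],0.35],
  [[12,-177,28],[-1.8,-1.5,-86.6],0.35],
  [[12,-177,28],[-1.8,-1.5,-86.6],0.35],
  [[12,-177,28],[-1.8,-1.5,-86.6],0.35],
  [[12,-177,28],[-1.8,-1.5,-86.6],0.35],
  [[12,-177,28],[-1.8,-1.5,-86.6],0.35],
  [[12,-177,28],[-1.8,-1.5,-86.6],0.35],
  [[12,-177,28],[-1.8,-1.5,-86.6],0.35],
  [[12,-177,28],[-0.3,-3.2,-175.2],0.35],
  [[12,-177,28],[-0.3,-3.2,-175.2],0.35],
  [[12,-177,28],[-0.3,-3.2,-175.2],0.35],
  [[12,-177,28],[-0.3,-3.2,-175.2],0.35],
  [[12,-177,28],[-0.3,-3.2,-175.2],0.35],
  [[12,-177,28],[-0.3,-3.2,-175.2],0.35],
  [[12,-177,28],[-0.3,-3.2,-175.2],0.35],
  [[12,-177,28],[-0.3,-3.2,-175.2],0.35],
  [[12,-177,28],[-0.3,-3.2,-175.2],0.35],
  [[12,-177,28],[-0.3,-3.2,-175.2],0.35],
  [[12,-177,28],[-0.3,-3.2,-175.2],0.35],
])

```text
time: 4.15
ee_pos: [0.6022, 0.2244, 0.1605]
tcp_rot: [180.0, 0.0, 175.6]
wrist_force: [0.1, 0.6, -0.0]
opening: 0.0556
grasp_force: 0.0
```

```bash
python3 -c "
from h import *
inc((603,225,31,178.7))"
```

```text
t 4.15 p [602.2 224.4 160.5] rot [1.7998e+02 3.0000e-02 1.7563e+02] q [20.4 17.1 17.5 90.3  0.  24.8] open 55.6 F [ 0.1  0.6 -0. ] g 0.0
(603, 225, 31, 178.7) -> [ -0.7   0.6 129.5] rv [ 0.   0.  -3.1]
```

play_rows([
  [[0,0,45],[0,0,-3.1],0.35],
  [[0,0,85],[0,0,-3.1],0.35],
  [[0,0,110],[0,0,-3.1],0.35],
  [[0,0,129],[0,0,-3.1],0.35],
  [[0,0,129],[0,0,-3.1],0.35],
  [[0,0,129],[0,0,-3.1],0.35],
  [[0,0,129],[0,0,-3.1],1],
  [[0,0,129],[0,0,-3.1],1],
  [[0,0,129],[0,0,-3.1],1],
  [[0,0,129],[0,0,-3.1],1],
  [[0,0,129],[0,0,-3.1],1],
  [[0,0,129],[0,0,-3.1],1],
  [[0,0,129],[0,0,-3.1],1],
])

```text
time: 5.45
ee_pos: [0.6048, 0.2256, 0.0374]
tcp_rot: [179.8, 0.5, 178.4]
wrist_force: [-6.6, -1.8, 29.6]
opening: 0.0019
grasp_force: 39.2
```

```bash
python3 -c "
from h import *
# blue tray targets
c=np.array([592.1,13.0]);a=np.radians(84.6);u=np.array([np.cos(a),np.sin(a)])
print(c+50*u,c-50*u)
P=c+50*u
inc((603,225,130,178.7),(P[0],P[1],130,174.6),(P[0],P[1],34,174.6))"
```

```text
[596.80541567  62.77809823] [587.39458433 -36.77809823]
t 5.45 p [604.8 225.6  37.4] rot [179.8    0.46 178.4 ] q [20.5 17.8  4.6 76.4  0.  22.1] open 1.9 F [-6.6 -1.8 29.6] g 39.2
(603, 225, 130, 178.7) -> [  1.   -0.4 -92.6] rv [ 0.2  0.5 -0.3]
(np.float64(596.8054156659257), np.float64(62.778098230154), 130, 174.6) -> [   2.7 -162.7  -93.2] rv [0.2 0.5 3.8]
(np.float64(596.8054156659257), np.float64(62.778098230154), 34, 174.6) -> [   3.4 -163.     2.8] rv [0.2 0.5 3.8]
```

```bash
python3 -c "
from h import *
p,D=snap('scene');q,E=snap('top')
a=cv2.resize(p[110:200,290:430,::-1],(780,500),interpolation=cv2.INTER_CUBIC);cv2.imwrite('pics/c2.png',a)"
```

```text
(no output)
```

View pics/c2.png

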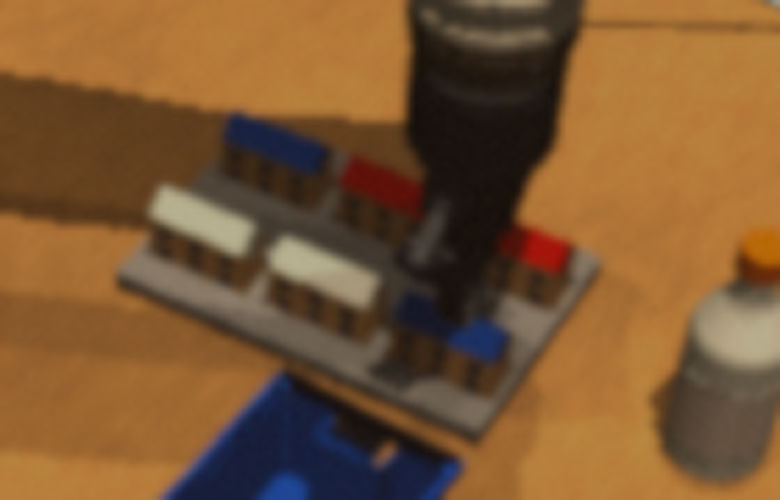

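```bash
python3 -c "
from h import *
for n in('scene','top'):
    d=np.load(f'last_{n}.npz');C=cloud(n,d['D']).reshape(-1,3)*1000
    for z in range(20,200,15):
        m=(abs(C[:,0]-603)<75)&(abs(C[:,1]-235)<80)&(C[:,2]>z)&(C[:,2]<z+15)
        Q=C[m]
        if z<52: Q=Q[(abs(Q[:,0]-603)<37)&(abs(Q[:,1]-225)<30)]
        if len(Q)>5: print(n,z,len(Q),np.percentile(Q[:,:2],[2,50,98],axis=0).round().tolist())
"
```

```text
scene 20 76 [[574.0, 209.0], [606.0, 212.0], [633.0, 233.0]]
scene 35 119 [[574.0, 211.0], [607.0, 217.0], [633.0, 234.0]]
scene 50 32 [[579.0, 209.0], [610.0, 218.0], [626.0, 231.0]]
scene 65 26 [[600.0, 208.0], [611.0, 213.0], [616.0, 230.0]]
scene 80 17 [[603.0, 199.0], [616.0, 220.0], [617.0, 236.0]]
scene 95 34 [[598.0, 188.0], [615.0, 210.0], [618.0, 262.0]]
scene 110 50 [[598.0, 175.0], [615.0, 208.0], [621.0, 265.0]]
scene 125 66 [[591.0, 162.0], [614.0, 178.0], [622.0, 236.0]]
scene 140 98 [[585.0, 165.0], [612.0, 187.0], [624.0, 234.0]]
scene 155 48 [[594.0, 181.0], [607.0, 187.0], [621.0, 210.0]]
scene 170 71 [[579.0, 185.0], [610.0, 191.0], [641.0, 226.0]]
scene 185 120 [[574.0, 186.0], [617.0, 194.0], [640.0, 225.0]]
top 20 12 [[574.0, 211.0], [584.0, 212.0], [624.0, 213.0]]
top 35 92 [[573.0, 212.0], [582.0, 219.0], [630.0, 239.0]]
top 50 12 [[574.0, 213.0], [583.0, 224.0], [597.0, 228.0]]
top 95 6 [[591.0, 197.0], [594.0, 199.0], [597.0, 201.0]]
top 110 20 [[591.0, 177.0], [593.0, 188.0], [613.0, 196.0]]
top 125 38 [[589.0, 164.0], [598.0, 178.0], [615.0, 186.0]]
top 140 83 [[590.0, 163.0], [601.0, 171.0], [613.0, 188.0]]
top 155 31 [[592.0, 183.0], [602.0, 186.0], [613.0, 189.0]]
top 170 32 [[570.0, 187.0], [599.0, 188.0], [627.0, 207.0]]
top 185 46 [[570.0, 187.0], [591.0, 191.0], [625.0, 208.0]]
```

The crop shows the gripper shut on the blue roof at about (450,310), with the house still standing in its pocket. I'll open, rise and check the fingertip height against the TCP.

play_rows([
  [[0,0,0],[0,0,0],0.35],
  [[0,0,0],[0,0,0],0.35],
  [[0,0,0],[0,0,0],0.35],
  [[0,0,0],[0,0,0],0.35],
  [[0,0,-30],[0,0,0],0.35],
  [[0,0,-70],[0,0,0],0.35],
  [[0,0,-70],[0,0,0],0.35],
  [[0,0,-70],[0,0,0],0.35],
])

```text
time: 6.35
ee_pos: [0.6029, 0.2248, 0.1019]
tcp_rot: [180.0, 0.1, 178.4]
wrist_force: [-0.3, -0.0, -0.1]
opening: 0.0557
grasp_force: 0.0
```

```bash
python3 -c "
from h import *
inc((603,225,31,178.7))
p,D=snap('scene');q,E=snap('top')
a=cv2.resize(p[70:200,290:430,::-1],(646,600),interpolation=cv2.INTER_CUBIC);cv2.imwrite('pics/c3.png',a)
b=(210,160,238,193);C=cloud('top',E);print(rect(C,b,.03,.065))
c=cloud('scene',D)*1000
for (u,v) in [(0,0)]: pass
np.save('cs.npy',c)"
```

```text
t 6.35 p [602.9 224.8 101.9] rot [1.7995e+02 1.0000e-01 1.7839e+02] q [20.4 17.  10.9 83.7  0.  22.1] open 55.7 F [-0.3 -0.  -0.1] g 0.0
(603, 225, 31, 178.7) -> [ 0.1  0.1 70.9] rv [ 0.   0.1 -0.3]
(array([602.6, 224.9]), array([60.2, 27.5]), -1.8, 0.0443, 128)
```

View pics/c3.png

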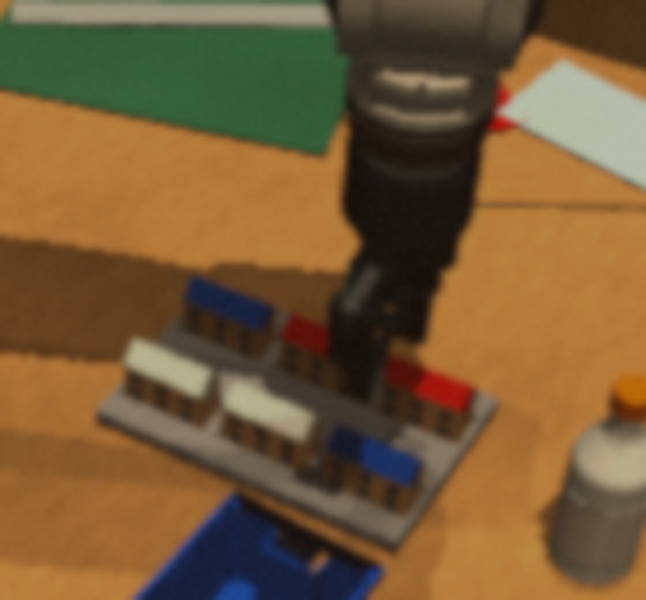

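The crop shows the house unmoved at (375,465), with open fingertips at about (358,395) and (410,340).

```bash
python3 -c "
import numpy as np
c=np.load('cs.npy')
for v in range(128,160,3): print(v,[tuple(c[v,u].round().astype(int).tolist()) for u in (362,366,369,378,381)])"
```

```text
128 [(482, 411, 1), (503, 393, 23), (598, 184, 226), (614, 205, 217), (622, 205, 220)]
131 [(488, 397, 0), (506, 390, 13), (601, 178, 222), (617, 200, 212), (621, 212, 204)]
134 [(590, 160, 221), (598, 167, 219), (606, 168, 221), (618, 201, 201), (607, 256, 152)]
137 [(593, 155, 215), (603, 157, 218), (610, 160, 219), (620, 199, 192), (610, 251, 146)]
140 [(592, 160, 200), (603, 158, 207), (612, 157, 212), (601, 255, 128), (610, 254, 132)]
143 [(592, 160, 189), (603, 160, 195), (612, 160, 199), (603, 252, 119), (610, 256, 120)]
146 [(592, 162, 177), (599, 173, 172), (612, 161, 188), (565, 359, 0), (574, 363, 1)]
149 [(540, 290, 33), (603, 166, 168), (612, 164, 174), (588, 300, 48), (595, 308, 45)]
152 [(540, 292, 18), (597, 182, 141), (606, 183, 144), (591, 296, 40), (601, 296, 45)]
155 [(542, 290, 7), (598, 183, 129), (607, 184, 132), (593, 293, 30), (603, 293, 36)]
158 [(550, 273, 14), (559, 282, 10), (568, 286, 11), (595, 292, 19), (607, 286, 31)]
```

play_rows([
  [[0,0,30],[0,0,0],0.4],
  [[0,0,60],[0,0,0],0.4],
  [[0,0,80],[0,0,0],0.4],
  [[0,0,90],[0,0,0],0.4],
  [[0,0,99],[0,0,0],0.4],
  [[0,0,99],[0,0,0],0.4],
  [[0,0,99],[0,0,0],0.4],
])

```text
time: 7.15
ee_pos: [0.6028, 0.2248, 0.0029]
tcp_rot: [180.0, 0.1, 178.4]
wrist_force: [0.6, 0.6, 0.7]
opening: 0.0512
grasp_force: 0.0
```

play_rows([
  [[0,0,0],[0,0,0],1],
  [[0,0,0],[0,0,0],1],
  [[0,0,0],[0,0,0],1],
  [[0,0,0],[0,0,0],1],
  [[0,0,0],[0,0,0],1],
  [[0,0,0],[0,0,0],1],
])

```text
time: 7.75
ee_pos: [0.6031, 0.2249, 0.0034]
tcp_rot: [179.9, 0.1, 178.4]
wrist_force: [-0.8, -0.5, 5.4]
opening: 0.0252
grasp_force: 40.5
```

```bash
python3 -c "
from h import *
inc((603,225,110,178.4),(597,63,110,174.6))
p,D=snap('scene')
c=cloud('scene',D)*1000
Q=c.reshape(-1,3)
for z in range(10,90,8):
    m=(abs(Q[:,0]-603)<14)&(abs(Q[:,1]-225)<60)&(Q[:,2]>z)&(Q[:,2]<z+8)
    if m.sum(): print(z,np.percentile(Q[m],[5,50,95],axis=0).round().tolist())
"
```

```text
t 7.75 p [603.1 224.9   3.4] rot [1.7994e+02 1.2000e-01 1.7839e+02] q [20.4 18.8  2.1 73.2  0.  22.1] open 25.2 F [-0.8 -0.5  5.4] g 40.5
(603, 225, 110, 178.4) -> [-1.000e-01  2.000e-01 -1.066e+02] rv [ 0.1  0.1 -0. ]
(597, 63, 110, 174.6) -> [   1.3 -161.9 -106.8] rv [0.1 0.1 3.8]
10 [[591.0, 188.0, 10.0], [606.0, 201.0, 12.0], [616.0, 282.0, 15.0]]
18 [[596.0, 198.0, 18.0], [610.0, 205.0, 23.0], [615.0, 213.0, 25.0]]
26 [[601.0, 198.0, 26.0], [610.0, 205.0, 30.0], [616.0, 220.0, 33.0]]
34 [[596.0, 195.0, 35.0], [609.0, 204.0, 39.0], [614.0, 238.0, 42.0]]
42 [[598.0, 202.0, 42.0], [612.0, 224.0, 45.0], [616.0, 238.0, 49.0]]
50 [[611.0, 188.0, 52.0], [614.0, 223.0, 55.0], [615.0, 237.0, 58.0]]
58 [[596.0, 180.0, 60.0], [614.0, 205.0, 63.0], [616.0, 258.0, 66.0]]
66 [[594.0, 177.0, 66.0], [613.0, 187.0, 69.0], [616.0, 262.0, 73.0]]
74 [[595.0, 171.0, 75.0], [612.0, 201.0, 79.0], [616.0, 269.0, 82.0]]
82 [[598.0, 169.0, 83.0], [609.0, 200.0, 85.0], [615.0, 207.0, 89.0]]
```

play_rows([
  [[0,0,-30],[0,0,0],1],
  [[0,0,-70],[0,0,0],1],
  [[0,0,-107],[0,0,0],1],
  [[1,-45,-107],[0,0,2],1],
  [[1,-90,-107],[0,0,3.8],1],
  [[1,-135,-107],[0,0,3.8],1],
  [[1,-164,-107],[0,0,3.8],1],
  [[1,-164,-107],[0,0,3.8],1],
  [[1,-164,-107],[0,0,3.8],1],
  [[1,-164,-107],[0,0,3.8],1],
])

```text
time: 8.8
ee_pos: [0.5968, 0.0614, 0.1091]
tcp_rot: [180.0, 0.0, 174.6]
wrist_force: [0.2, -0.1, -0.1]
opening: 0.0254
grasp_force: 39.7
```

```bash
python3 -c "
from h import *
inc((596.6,60.8,3.5,174.6))
p,D=snap('top');C=cloud('top',D);print(rect(C,(255,145,365,208),.056,.07))"
```

```text
t 8.8 p [596.8  61.4 109.1] rot [1.7997e+02 1.0000e-02 1.7462e+02] q [ 5.9 11.   4.5 83.5  0.  11.2] open 25.4 F [ 0.2 -0.1 -0.1] g 39.7
(596.6, 60.8, 3.5, 174.6) -> [  0.2  -0.6 105.6] rv [0. 0. 0.]
(array([585.7, -52.3]), array([108.9,  95.7]), -5.3, 0.0631, 417)
```

Descend gently to the floor, release slightly and check.

play_rows([
  [[0,-0.5,40],[0,0,0],1],
  [[0,-0.5,75],[0,0,0],1],
  [[0,-0.5,90],[0,0,0],1],
  [[0,-0.5,98],[0,0,0],1],
  [[0,-0.5,102],[0,0,0],1],
  [[0,-0.5,105.5],[0,0,0],1],
  [[0,-0.5,105.5],[0,0,0],1],
  [[0,-0.5,105.5],[0,0,0],1],
])

```text
time: 9.65
ee_pos: [0.5974, 0.0603, 0.0046]
tcp_rot: [180.0, 0.1, 174.6]
wrist_force: [-1.3, -0.4, -1.1]
opening: 0.0255
grasp_force: 39.7
```

play_rows([
  [[0,0,0.5],[0,0,0],0.61],
  [[0,0,0.5],[0,0,0],0.61],
  [[0,0,0.5],[0,0,0],0.61],
  [[0,0,-20],[0,0,0],0.61],
  [[0,0,-60],[0,0,0],0.61],
  [[0,0,-100],[0,0,0],0.61],
  [[0,0,-100],[0,0,0],0.4],
  [[0,0,-100],[0,0,0],0.4],
])

```text
time: 10.45
ee_pos: [0.5974, 0.0603, 0.1048]
tcp_rot: [180.0, 0.1, 174.6]
wrist_force: [-0.9, 0.9, -0.7]
opening: 0.0512
grasp_force: 0.0
```

```bash
python3 -c "
from h import *
inc((452.3,302,100,178.7),(452.3,302,3,178.7))"
```

```text
t 10.45 p [597.4  60.3 104.8] rot [1.7996e+02 1.4000e-01 1.7459e+02] q [ 5.8 11.   4.  82.8  0.  11.2] open 51.2 F [-0.9  0.9 -0.7] g 0.0
(452.3, 302, 100, 178.7) -> [167.3 227.    4.5] rv [ 0.   0.1 -4.1]
(452.3, 302, 3, 178.7) -> [167.5 226.9 101.5] rv [ 0.   0.1 -4.1]
```

play_rows([
  [[30,40,0],[0,0,-2],0.4],
  [[60,80,0],[0,0,-4.1],0.4],
  [[88,120,0],[0,0,-4.1],0.4],
  [[117,160,0],[0,0,-4.1],0.4],
  [[147,200,0],[0,0,-4.1],0.4],
  [[167,227,4],[0,0,-4.1],0.4],
  [[167,227,4],[0,0,-4.1],0.4],
  [[167,227,40],[0,0,-4.1],0.4],
  [[167,227,75],[0,0,-4.1],0.4],
  [[167,227,92],[0,0,-4.1],0.4],
  [[167,227,99.5],[0,0,-4.1],0.4],
  [[167,227,99.5],[0,0,-4.1],0.4],
  [[167,227,99.5],[0,0,-4.1],1],
  [[167,227,99.5],[0,0,-4.1],1],
  [[167,227,99.5],[0,0,-4.1],1],
  [[167,227,99.5],[0,0,-4.1],1],
  [[167,227,99.5],[0,0,-4.1],1],
])

```text
time: 12.15
ee_pos: [0.4528, 0.3024, 0.0055]
tcp_rot: [179.9, 0.1, 178.7]
wrist_force: [0.0, -0.5, 5.5]
opening: 0.0251
grasp_force: 40.3
```

```bash
python3 -c "
from h import *
inc((452.3,302,110,178.7),(587.6,-34.8,110,174.6),(587.6,-34.8,5,174.6))
p,D=snap('top');C=cloud('top',D);print(rect(C,(255,145,365,208),.056,.072)); cv2.imwrite('pics/c4.png',cv2.resize(p[130:280,170:520,::-1],None,fx=2.28,fy=2.28,interpolation=cv2.INTER_CUBIC))"
```

```text
t 12.15 p [452.8 302.4   5.5] rot [1.7992e+02 1.3000e-01 1.7869e+02] q [ 33.7   5.5 -13.2  71.1  -0.   35.1] open 25.1 F [ 0.  -0.5  5.5] g 40.3
(452.3, 302, 110, 178.7) -> [   0.2   -0.3 -104.5] rv [ 0.1  0.1 -0. ]
(587.6, -34.8, 110, 174.6) -> [-142.8 -333.9 -104.6] rv [0.1 0.1 4.1]
(587.6, -34.8, 5, 174.6) -> [-142.5 -334.1    0.4] rv [0.1 0.1 4.1]
(array([592. ,  13.1]), array([227.5, 109.3]), 84.6, 0.0644, 895)
```

View pics/c4.png

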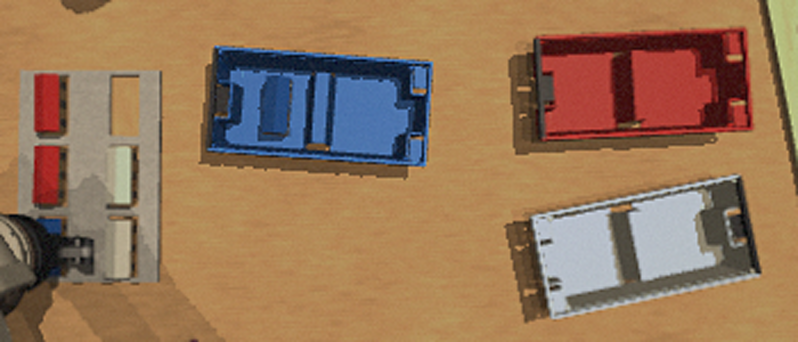

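The crop shows the blue house standing in the tray's left half (275,108), with the blue tray unmoved. The red tray has been knocked to about (645,85), so I'll re-measure it later.

play_rows([
  [[0,0,-30],[0,0,0],1],
  [[0,0,-70],[0,0,0],1],
  [[0,0,-105],[0,0,0],1],
  [[-18,-42,-105],[0,0,2],1],
  [[-36,-84,-105],[0,0,4.1],1],
  [[-54,-126,-105],[0,0,4.1],1],
  [[-72,-168,-105],[0,0,4.1],1],
  [[-90,-210,-105],[0,0,4.1],1],
  [[-108,-252,-105],[0,0,4.1],1],
  [[-126,-294,-105],[0,0,4.1],1],
  [[-143,-334,-105],[0,0,4.1],1],
  [[-143,-334,-105],[0,0,4.1],1],
  [[-143,-334,-105],[0,0,4.1],1],
  [[-143,-334,-105],[0,0,4.1],1],
])

```text
time: 13.6
ee_pos: [0.5869, -0.0345, 0.1091]
tcp_rot: [180.0, -0.0, 174.6]
wrist_force: [0.5, 0.3, -0.1]
opening: 0.0252
grasp_force: 46.1
```

```bash
python3 -c "
from h import *
inc((587.6,-34.8,5,174.6))"
```

```text
t 13.6 p [586.9 -34.5 109.1] rot [ 1.7997e+02 -1.0000e-02  1.7462e+02] q [-3.4  9.4  2.6 83.2  0.   2. ] open 25.2 F [ 0.5  0.3 -0.1] g 46.1
(587.6, -34.8, 5, 174.6) -> [ -0.7  -0.3 104.1] rv [ 0. -0.  0.]
```

play_rows([
  [[0,0,40],[0,0,0],1],
  [[0,0,75],[0,0,0],1],
  [[0,0,92],[0,0,0],1],
  [[0,0,98],[0,0,0],1],
  [[0,0,104],[0,0,0],1],
  [[0,0,104],[0,0,0],1],
  [[0,0,104],[0,0,0],1],
  [[0,0,104],[0,0,0],0.61],
  [[0,0,104],[0,0,0],0.61],
  [[0,0,104],[0,0,0],0.61],
  [[0,0,80],[0,0,0],0.61],
  [[0,0,40],[0,0,0],0.61],
  [[0,0,0],[0,0,0],0.4],
  [[0,0,0],[0,0,0],0.4],
])

```text
time: 15.0
ee_pos: [0.5898, -0.0355, 0.1155]
tcp_rot: [180.0, 0.5, 174.6]
wrist_force: [0.8, 0.3, -0.8]
opening: 0.0513
grasp_force: 0.0
```

```bash
python3 -c "
from h import *
p,D=snap('top');C=cloud('top',D)
print(rect(C,(395,138,515,197),.056,.08)); inc((606,-310,109,-175))"
```

```text
(array([ 608.9, -326.2]), array([226.8, 110. ]), -88.5, 0.0646, 902)
t 15.05 p [588.9 -35.4 112.5] rot [179.97   0.34 174.59] q [-3.4  9.3  2.9 83.3  0.   2. ] open 51.4 F [-0.  -0.8 -0.9] g 0.0
(606, -310, 109, -175) -> [ -42.9 -271.8    3.6] rv [ -0.    0.3 -10.4]
```

```bash
python3 -c "
from h import *
inc((608.9,-326.2,112,90),(608.9,-326.2,112,1.5),(608.9,-326.2,8,1.5))"
```

```text
t 15.05 p [588.9 -35.4 112.5] rot [179.97   0.34 174.59] q [-3.4  9.3  2.9 83.3  0.   2. ] open 51.4 F [-0.  -0.8 -0.9] g 0.0
(608.9, -326.2, 112, 90) -> [ -47.3 -287.6    0.6] rv [ 0.3  0.3 84.6]
(608.9, -326.2, 112, 1.5) -> [ -47.3 -287.6    0.6] rv [  0.5  -0.  173.1]
(608.9, -326.2, 8, 1.5) -> [ -46.7 -287.7  104.6] rv [  0.5  -0.  173.1]
```

play_rows([
  [[-8,-45,0],[0,0,84],0.35],
  [[-16,-90,0],[0,0,84],0.35],
  [[-24,-135,0],[0,0,84],0.35],
  [[-32,-180,0],[0,0,84],0.35],
  [[-40,-225,0],[0,0,84],0.35],
  [[-46,-270,0],[0,0,84],0.35],
  [[-47,-288,0],[0,0,84],0.35],
  [[-47,-288,0],[0,0,84],0.35],
  [[-47,-288,0],[0,0,84],0.35],
  [[-47,-288,0],[0,0,173],0.35],
  [[-47,-288,0],[0,0,173],0.35],
  [[-47,-288,0],[0,0,173],0.35],
  [[-47,-288,0],[0,0,173],0.35],
  [[-47,-288,0],[0,0,173],0.35],
  [[-47,-288,0],[0,0,173],0.35],
  [[-47,-288,0],[0,0,173],0.35],
  [[-47,-288,0],[0,0,173],0.35],
  [[-47,-288,0],[0,0,173],0.35],
  [[-47,-288,0],[0,0,173],0.35],
  [[-47,-288,0],[0,0,173],0.35],
])

```text
time: 17.05
ee_pos: [0.6065, -0.3262, 0.1076]
tcp_rot: [-179.9, 0.1, 2.3]
wrist_force: [0.0, 0.1, 0.2]
opening: 0.0554
grasp_force: 0.0
```

```bash
python3 -c "
from h import *
inc((608.9,-326.2,8,1.5))"
```

```text
t 17.05 p [ 606.5 -326.2  107.6] rot [-1.7993e+02  8.0000e-02  2.3500e+00] q [-28.3  23.8  20.1  86.5   0.  149.4] open 55.4 F [0.  0.1 0.2] g 0.0
(608.9, -326.2, 8, 1.5) -> [ 2.6  0.2 99.6] rv [-0.1  0.1  0.8]
```

play_rows([
  [[2,0,30],[0,0,0.8],0.5],
  [[2,0,60],[0,0,0.8],0.5],
  [[2,0,85],[0,0,0.8],0.5],
  [[2,0,99],[0,0,0.8],0.5],
  [[2,0,99],[0,0,0.8],0.5],
  [[2,0,99],[0,0,0.8],0.5],
  [[2,0,99],[0,0,0.8],1],
  [[2,0,99],[0,0,0.8],1],
  [[2,0,99],[0,0,0.8],1],
  [[2,0,99],[0,0,0.8],1],
  [[2,0,99],[0,0,0.8],1],
  [[2,0,99],[0,0,0.8],1],
], grip_force=90)

```text
time: 18.25
ee_pos: [0.6098, -0.3267, 0.0123]
tcp_rot: [179.9, -0.2, 1.9]
wrist_force: [-1.2, 1.5, 6.4]
opening: 0.0182
grasp_force: 88.0
```

```bash
python3 -c "
from h import *
p,D=snap('top');C=cloud('top',D)
print(rect(C,(395,138,525,200),.056,.072)); inc((608.9,-326.2,118,1.5))"
```

```text
(array([ 608.3, -300.9]), array([174.6, 109.9]), -88.4, 0.0654, 517)
t 18.3 p [ 609.8 -326.6   12.2] rot [ 1.7994e+02 -1.7000e-01  1.9100e+00] q [-28.2  25.1  11.3  76.1   0.  149.9] open 18.2 F [-1.6  0.6  6.8] g 88.0
(608.9, -326.2, 118, 1.5) -> [  -0.6   -0.4 -105.8] rv [ 0.1 -0.2  0.4]
```

play_rows([
  [[0,0,-15],[0,0,0],1],
  [[0,0,-40],[0,0,0],1],
  [[0,0,-75],[0,0,0],1],
  [[0,0,-105],[0,0,0],1],
  [[0,0,-115],[0,0,0],1],
  [[0,0,-115],[0,0,0],1],
  [[0,0,-115],[0,0,0],1],
  [[0,0,-115],[0,0,0],1],
])

```text
time: 19.1
ee_pos: [0.6082, -0.3259, 0.1227]
tcp_rot: [-179.9, 0.1, 1.9]
wrist_force: [0.5, 0.2, -3.2]
opening: 0.0177
grasp_force: 87.4
```

```bash
python3 -c "
from h import *
inc((592,13,127,88),(592,13,127,174.6))"
```

```text
t 19.1 p [ 608.2 -325.9  122.7] rot [-1.7989e+02  1.4000e-01  1.9100e+00] q [-28.2  24.1  22.3  88.3   0.  149.9] open 17.7 F [ 0.5  0.2 -3.2] g 87.4
(592, 13, 127, 88) -> [  -4.9 -339.3   -3.6] rv [ -0.2   0.  -86.1]
(592, 13, 127, 174.6) -> [  -4.9 -339.3   -3.6] rv [-2.000e-01 -1.000e-01 -1.727e+02]
```

play_rows([
  [[0,-20,-4],[0,0,-8],1],
  [[0,-45,-4],[0,0,-16],1],
  [[-1,-72,-4],[0,0,-24],1],
  [[-1,-100,-4],[0,0,-32],1],
  [[-2,-127,-4],[0,0,-40],1],
  [[-2,-155,-4],[0,0,-48],1],
  [[-3,-182,-4],[0,0,-56],1],
  [[-3,-210,-4],[0,0,-64],1],
  [[-4,-237,-4],[0,0,-72],1],
  [[-4,-265,-4],[0,0,-80],1],
  [[-5,-290,-4],[0,0,-88],1],
  [[-5,-312,-4],[0,0,-96],1],
  [[-5,-330,-4],[0,0,-104],1],
  [[-5,-339,-4],[0,0,-112],1],
  [[-5,-339,-4],[0,0,-120],1],
  [[-5,-339,-4],[0,0,-128],1],
  [[-5,-339,-4],[0,0,-136],1],
  [[-5,-339,-4],[0,0,-144],1],
  [[-5,-339,-4],[0,0,-152],1],
  [[-5,-339,-4],[0,0,-160],1],
])

```text
time: 21.1
ee_pos: [0.5919, 0.0124, 0.1274]
tcp_rot: [-180.0, -0.1, 162.2]
wrist_force: [-0.5, -0.0, -3.5]
opening: 0.0181
grasp_force: 87.4
```

```bash
python3 -c "
from h import *
inc((592,13,127,174.6))"
```

```text
t 21.1 p [591.9  12.4 127.4] rot [-1.7997e+02 -1.3000e-01  1.6224e+02] q [ 1.2 10.   5.3 85.5  0.  19. ] open 18.1 F [-0.5 -0.  -3.5] g 87.4
(592, 13, 127, 174.6) -> [0.1 0.6 0.4] rv [ -0.   -0.1 -12.4]
```

play_rows([
  [[0,0,0],[0,0,-8],1],
  [[0,0,0],[0,0,-12.5],1],
  [[0,0,0],[0,0,-12.5],1],
  [[0,0,0],[0,0,-12.5],1],
  [[0,0,0],[0,0,-12.5],1],
])

```text
time: 21.6
ee_pos: [0.5924, 0.0124, 0.1286]
tcp_rot: [180.0, -0.0, 174.3]
wrist_force: [-0.4, -0.1, -3.7]
opening: 0.018
grasp_force: 87.4
```

```bash
python3 -c "
from h import *
inc((592,13,70,174.6))
p,D=snap('top');C=cloud('top',D)
print(rect(C,(240,125,385,225),.165,.195),rect(C,(240,125,385,225),.055,.075))
q,E=snap('scene');c=cloud('scene',E);print(rect(c,(270,140,420,290),.16,.2),rect(c,(270,140,420,290),.055,.072))
cv2.imwrite('pics/c5.png',np.hstack([cv2.resize(p[110:240,230:400,::-1],(400,306)),cv2.resize(q[130:270,270:420,::-1],(330,306))]))"
```

```text
t 21.6 p [592.4  12.4 128.6] rot [ 1.7999e+02 -4.0000e-02  1.7430e+02] q [ 1.2 10.   5.4 85.5  0.   6.9] open 18.0 F [-0.4 -0.1 -3.7] g 87.4
(592, 13, 70, 174.6) -> [ 0.4  0.6 58.6] rv [ 0.  -0.  -0.3]
(array([592.9,  10.4]), array([227.5, 107.5]), 84.3, 0.1795, 441) (array([567.6, 128.6]), array([39.9,  4.7]), 3.5, 0.0664, 11)
(array([593.4,  10.4]), array([229.8, 111.2]), 83.8, 0.1761, 1188) (array([734. ,  14.5]), array([384.7, 289.5]), 62.1, 0.0611, 599)
```

View pics/c5.png

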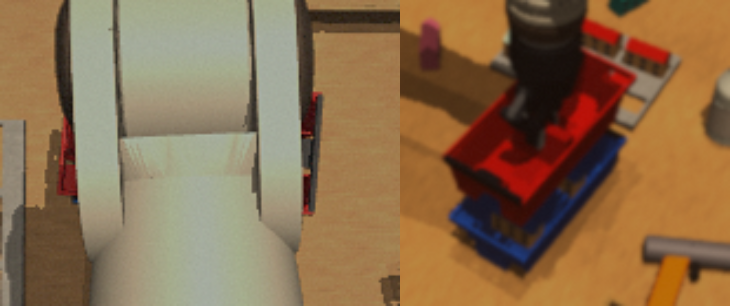

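The picture shows red held level over blue, with red's black end toward -y (left at (490,180)) and turned relative to blue. Red sits about 2.5 mm toward -y of blue.

```bash
python3 -c "
from h import *
for n,b in (('scene',(270,140,420,290)),('top',(240,125,385,225))):
    d=np.load(f'last_{n}.npz');c=cloud(n,d['D'])*1000
    p=d['p'].astype(int);red=(p[...,0]>1.8*p[...,1])&(p[...,0]>40)
    P=c[b[1]:b[3],b[0]:b[2]][red[b[1]:b[3],b[0]:b[2]]]
    a=np.radians(84.3);u=np.array([np.cos(a),np.sin(a)]);v=np.array([-u[1],u[0]])
    s=(P[:,:2]-[592.5,12])@u;t=(P[:,:2]-[592.5,12])@v
    for lo,hi in((-118,-100),(-60,-30),(30,60),(100,118)):
        for sg in(-1,1):
            m=(s>lo)&(s<hi)&(t*sg>(20 if abs(lo)>90 else 45))
            if m.sum()>3: print(n,lo,sg,m.sum(),'ztop',np.percentile(P[m,2],95).round(1))
"
```

```text
scene -118 -1 139 ztop 182.4
scene -118 1 94 ztop 181.8
scene -60 -1 166 ztop 182.1
scene -60 1 119 ztop 182.0
scene 30 -1 73 ztop 183.7
scene 30 1 6 ztop 1.1
scene 100 -1 68 ztop 183.8
scene 100 1 103 ztop 43.7
top -118 -1 65 ztop 181.0
top -118 1 38 ztop 181.4
top 100 1 96 ztop 185.0
```

```bash
python3 -c "
from h import *
inc((591.7,14.4,70,174.6))"
```

```text
t 21.7 p [592.5  12.4 128.9] rot [ 1.7999e+02 -1.0000e-02  1.7434e+02] q [ 1.2 10.   5.5 85.5  0.   6.8] open 17.8 F [ 0.3  0.2 -4. ] g 87.4
(591.7, 14.4, 70, 174.6) -> [ 1.   1.9 58.9] rv [ 0.  -0.  -0.3]
```

play_rows([
  [[1,2,15],[0,0,-0.3],1],
  [[1,2,30],[0,0,-0.3],1],
  [[1,2,40],[0,0,-0.3],1],
  [[1,2,46],[0,0,-0.3],1],
  [[1,2,50],[0,0,-0.3],1],
  [[1,2,54],[0,0,-0.3],1],
  [[1,2,58],[0,0,-0.3],1],
  [[1,2,60],[0,0,-0.3],1],
  [[1,2,60],[0,0,-0.3],1],
  [[1,2,60],[0,0,-0.3],1],
])

```text
time: 22.7
ee_pos: [0.5921, 0.0145, 0.0702]
tcp_rot: [180.0, 0.1, 174.7]
wrist_force: [-2.8, -0.0, 5.5]
opening: 0.0177
grasp_force: 89.1
```

play_rows([
  [[0,0,0],[0,0,0],0.6],
  [[0,0,0],[0,0,0],0.6],
  [[0,0,0],[0,0,0],0.6],
  [[0,0,-20],[0,0,0],0.5],
  [[0,0,-60],[0,0,0],0.4],
  [[0,0,-100],[0,0,0],0.4],
  [[0,-45,-100],[0,0,-2],0.4],
  [[0,0,-100],[0,0,-4],0.4],
], grip_force=40)

```text
time: 23.5
ee_pos: [0.5927, 0.0028, 0.1709]
tcp_rot: [-179.9, 0.2, 177.9]
wrist_force: [1.0, 1.7, -0.1]
opening: 0.0512
grasp_force: 0.0
```

```bash
python3 -c "
from h import *
inc((604.4,301,100,178.7),(604.4,301,5,178.7))"
```

```text
t 23.5 p [592.7   2.8 170.9] rot [-179.86    0.2   177.87] q [ 0.3  9.9 10.  89.9 -0.1  2.5] open 51.2 F [ 1.   1.7 -0.1] g 0.0
(604.4, 301, 100, 178.7) -> [ -0.4 298.6  70.1] rv [-0.1  0.2 -0.8]
(604.4, 301, 5, 178.7) -> [-1.000e-01  2.989e+02  1.651e+02] rv [-0.1  0.2 -0.8]
```

play_rows([
  [[-1,45,0],[0,0,0],0.4],
  [[-2,90,0],[0,0,0],0.4],
  [[-3,135,0],[0,0,0],0.4],
  [[-4,180,20],[0,0,0],0.4],
  [[-5,225,45],[0,0,0],0.4],
  [[-6,265,65],[0,0,0],0.4],
  [[-6,287,70],[0,0,0],0.4],
  [[-6,287,70],[0,0,0],0.4],
  [[-6,287,70],[0,0,0],0.4],
  [[-6,287,70],[0,0,0],0.4],
])

```text
time: 24.5
ee_pos: [0.6049, 0.3002, 0.1004]
tcp_rot: [180.0, 0.1, 178.6]
wrist_force: [0.1, 0.4, -0.3]
opening: 0.0512
grasp_force: 0.0
```

```bash
python3 -c "
from h import *
inc((604.4,301,5,178.7))
p,D=snap('top');C=cloud('top',D)
print(rect(C,(250,130,375,215),.11,.14))
cv2.imwrite('pics/c6.png',cv2.resize(p[120:230,230:400,::-1],None,fx=4,fy=4,interpolation=cv2.INTER_CUBIC))"
```

```text
t 24.5 p [604.9 300.2 100.4] rot [1.7996e+02 9.0000e-02 1.7864e+02] q [26.4 21.6 16.5 84.8 -0.  27.8] open 51.2 F [ 0.1  0.4 -0.3] g 0.0
(604.4, 301, 5, 178.7) -> [ 0.7  0.7 95.4] rv [ 0.   0.1 -0.1]
(array([592.9,  12.8]), array([227.2, 109.7]), 84.4, 0.121, 1179)
```

View pics/c6.png

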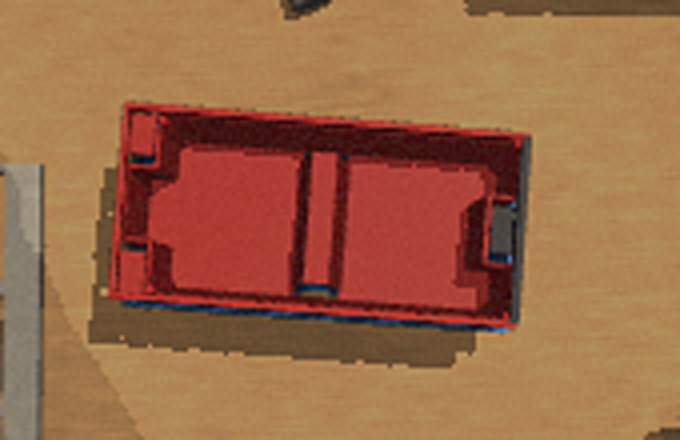

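The crop shows red seated square on blue, with its black end at right (520,230) opposite blue's. It measures (592.9, 12.8) mm with the rim 57 mm up.

play_rows([
  [[0.5,0.5,40],[0,0,0],0.4],
  [[0.5,0.5,75],[0,0,0],0.4],
  [[0.5,0.5,89],[0,0,0],0.4],
  [[0.5,0.5,95.5],[0,0,0],0.4],
  [[0.5,0.5,95.5],[0,0,0],0.4],
  [[0.5,0.5,95.5],[0,0,0],0.4],
  [[0.5,0.5,95.5],[0,0,0],1],
  [[0.5,0.5,95.5],[0,0,0],1],
  [[0.5,0.5,95.5],[0,0,0],1],
  [[0.5,0.5,95.5],[0,0,0],1],
  [[0.5,0.5,95.5],[0,0,0],1],
])

```text
time: 25.65
ee_pos: [0.6046, 0.3022, 0.0053]
tcp_rot: [179.9, 0.1, 178.7]
wrist_force: [-0.9, 0.6, 5.4]
opening: 0.0253
grasp_force: 41.1
```

```bash
python3 -c "
from h import *
inc((604.4,301,165,178.7),(597.6,60.6,165,174.5))"
```

```text
t 25.65 p [604.6 302.2   5.3] rot [1.7992e+02 1.4000e-01 1.7871e+02] q [26.6 23.1  7.9 74.6  0.  27.8] open 25.3 F [-0.9  0.6  5.4] g 41.1
(604.4, 301, 165, 178.7) -> [  -0.2   -1.  -159.7] rv [0.1 0.1 0. ]
(597.6, 60.6, 165, 174.5) -> [   1.2 -241.5 -160. ] rv [0.1 0.1 4.2]
```

play_rows([
  [[0,0,-30],[0,0,0],1],
  [[0,0,-70],[0,0,0],1],
  [[0,0,-115],[0,0,0],1],
  [[0,-20,-155],[0,0,0],1],
  [[0,-60,-160],[0,0,2],1],
  [[1,-105,-160],[0,0,4.2],1],
  [[1,-150,-160],[0,0,4.2],1],
  [[1,-195,-160],[0,0,4.2],1],
  [[1,-230,-160],[0,0,4.2],1],
  [[1,-241,-160],[0,0,4.2],1],
  [[1,-241,-160],[0,0,4.2],1],
  [[1,-241,-160],[0,0,4.2],1],
  [[1,-241,-160],[0,0,4.2],1],
])

```text
time: 26.95
ee_pos: [0.5974, 0.0622, 0.1636]
tcp_rot: [180.0, 0.0, 174.6]
wrist_force: [-0.3, -1.6, -0.3]
opening: 0.0253
grasp_force: 40.2
```

```bash
python3 -c "
from h import *
inc((597.6,60.6,63,174.5))"
```

```text
t 26.95 p [597.4  62.2 163.6] rot [1.7997e+02 1.0000e-02 1.7459e+02] q [ 5.9 11.2 10.7 89.5  0.  11.3] open 25.3 F [-0.3 -1.6 -0.3] g 40.2
(597.6, 60.6, 63, 174.5) -> [ -0.3  -1.6 100.6] rv [0.  0.  0.1]
```

play_rows([
  [[0,-1.5,40],[0,0,0],1],
  [[0,-1.5,75],[0,0,0],1],
  [[0,-1.5,90],[0,0,0],1],
  [[0,-1.5,96],[0,0,0],1],
  [[0,-1.5,101],[0,0,0],1],
  [[0,-1.5,101],[0,0,0],1],
  [[0,-1.5,101],[0,0,0],1],
  [[0,-1.5,101],[0,0,0],0.61],
  [[0,-1.5,101],[0,0,0],0.61],
  [[0,-1.5,101],[0,0,0],0.61],
  [[0,-1.5,80],[0,0,0],0.61],
  [[0,-1.5,40],[0,0,0],0.61],
  [[0,-1.5,0],[0,0,0],0.4],
  [[0,-1.5,0],[0,0,0],0.4],
])

```text
time: 28.35
ee_pos: [0.5993, 0.0595, 0.17]
tcp_rot: [179.9, 0.5, 174.5]
wrist_force: [0.5, -1.3, -0.3]
opening: 0.051
grasp_force: 0.0
```

```bash
python3 -c "
from h import *
inc((529,302,100,178.7),(529,302,5,178.7))"
```

```text
t 28.35 p [599.3  59.5 170. ] rot [179.89   0.5  174.51] q [ 5.7 10.9 11.1 89.6  0.  11.2] open 51.0 F [ 0.5 -1.3 -0.3] g 0.0
(529, 302, 100, 178.7) -> [ 93.8 234.5  69.6] rv [ 0.1  0.5 -4.2]
(529, 302, 5, 178.7) -> [ 94.6 234.3 164.6] rv [ 0.1  0.5 -4.2]
```

play_rows([
  [[17,42,0],[0,0,-2],0.4],
  [[34,86,0],[0,0,-4.2],0.4],
  [[51,130,10],[0,0,-4.2],0.4],
  [[68,174,35],[0,0,-4.2],0.4],
  [[85,214,60],[0,0,-4.2],0.4],
  [[91.5,233.5,65],[0,0,-4.2],0.4],
  [[91.5,233.5,65],[0,0,-4.2],0.4],
  [[91.5,233.5,100],[0,0,-4.2],0.4],
  [[91.5,233.5,135],[0,0,-4.2],0.4],
  [[91.5,233.5,152],[0,0,-4.2],0.4],
  [[91.5,233.5,159],[0,0,-4.2],0.4],
  [[91.5,233.5,159],[0,0,-4.2],0.4],
  [[91.5,233.5,159],[0,0,-4.2],1],
  [[91.5,233.5,159],[0,0,-4.2],1],
  [[91.5,233.5,159],[0,0,-4.2],1],
  [[91.5,233.5,159],[0,0,-4.2],1],
  [[91.5,233.5,159],[0,0,-4.2],1],
])

```text
time: 30.05
ee_pos: [0.5296, 0.301, 0.0065]
tcp_rot: [179.9, 0.2, 178.7]
wrist_force: [0.2, -1.2, 7.1]
opening: 0.0256
grasp_force: 40.8
```

```bash
python3 -c "
from h import *
inc((529,302,165,178.7),(588.2,-35,165,174.5))"
```

```text
t 30.05 p [529.6 301.    6.5] rot [1.7991e+02 1.7000e-01 1.7870e+02] q [29.6 14.  -3.4 72.4 -0.  30.9] open 25.6 F [ 0.2 -1.2  7.1] g 40.8
(529, 302, 165, 178.7) -> [   0.2    1.2 -158.5] rv [0.1 0.2 0. ]
(588.2, -35, 165, 174.5) -> [ -66.7 -334.3 -158.8] rv [0.1 0.2 4.2]
```

play_rows([
  [[0,0,-30],[0,0,0],1],
  [[0,0,-70],[0,0,0],1],
  [[0,0,-115],[0,0,0],1],
  [[-4,-20,-155],[0,0,0],1],
  [[-12,-60,-160],[0,0,2],1],
  [[-20,-103,-160],[0,0,4.2],1],
  [[-29,-147,-160],[0,0,4.2],1],
  [[-38,-191,-160],[0,0,4.2],1],
  [[-47,-235,-160],[0,0,4.2],1],
  [[-56,-279,-160],[0,0,4.2],1],
  [[-63,-318,-160],[0,0,4.2],1],
  [[-66.5,-334,-160],[0,0,4.2],1],
  [[-66.5,-334,-160],[0,0,4.2],1],
  [[-66.5,-334,-160],[0,0,4.2],1],
  [[-66.5,-334,-160],[0,0,4.2],1],
])

```text
time: 31.55
ee_pos: [0.5874, -0.0336, 0.1648]
tcp_rot: [180.0, 0.0, 174.6]
wrist_force: [0.4, -0.0, 0.0]
opening: 0.0254
grasp_force: 40.9
```

```bash
python3 -c "
from h import *
inc((588.2,-35,64,174.5))"
```

```text
t 31.55 p [587.4 -33.6 164.8] rot [1.7997e+02 2.0000e-02 1.7458e+02] q [-3.3  9.5  8.8 89.4  0.   2.1] open 25.4 F [ 0.4 -0.   0. ] g 40.9
(588.2, -35, 64, 174.5) -> [ -0.9  -1.3 100.8] rv [0.  0.  0.1]
```

play_rows([
  [[-1,-1.5,40],[0,0,0],1],
  [[-1,-1.5,75],[0,0,0],1],
  [[-1,-1.5,90],[0,0,0],1],
  [[-1,-1.5,96],[0,0,0],1],
  [[-1,-1.5,100.5],[0,0,0],1],
  [[-1,-1.5,100.5],[0,0,0],1],
  [[-1,-1.5,100.5],[0,0,0],1],
  [[-1,-1.5,100.5],[0,0,0],0.61],
  [[-1,-1.5,100.5],[0,0,0],0.61],
  [[-1,-1.5,100.5],[0,0,0],0.61],
  [[-1,-1.5,80],[0,0,0],0.61],
  [[-1,-1.5,40],[0,0,0],0.61],
  [[-1,-1.5,0],[0,0,0],0.4],
  [[-1,-1.5,0],[0,0,0],0.4],
  [[-1,-1.5,0],[0,0,0],0.4],
])

```text
time: 33.05
ee_pos: [0.5889, -0.0366, 0.1657]
tcp_rot: [180.0, 0.1, 174.5]
wrist_force: [-1.2, 0.7, -0.1]
opening: 0.0512
grasp_force: 0.0
```

```bash
python3 -c "
from h import *
p,D=snap('top');C=cloud('top',D)
print(rect(C,(395,202,515,280),.056,.08)); inc((438.6,-323.3,110,90),(438.6,-323.3,110,9.7))"
```

```text
(array([ 438.6, -322.8]), array([228.1, 110. ]), -80.4, 0.0645, 902)
t 33.1 p [588.3 -36.5 164.3] rot [1.7998e+02 2.0000e-02 1.7450e+02] q [-3.6  9.6  9.  89.3  0.   1.9] open 51.5 F [-0.5  0.5 -0.7] g 0.0
(438.6, -323.3, 110, 90) -> [ 121.5 -299.8   54.2] rv [ 0.  -0.  84.5]
(438.6, -323.3, 110, 9.7) -> [ 121.5 -299.8   54.2] rv [  0.   -0.  164.8]
```

play_rows([
  [[17,-42,0],[0,0,84],0.35],
  [[34,-84,0],[0,0,84],0.35],
  [[51,-126,0],[0,0,84],0.35],
  [[68,-168,0],[0,0,84],0.35],
  [[85,-210,0],[0,0,84],0.35],
  [[102,-252,20],[0,0,84],0.35],
  [[118,-292,50],[0,0,84],0.35],
  [[121.5,-300,54],[0,0,84],0.35],
  [[121.5,-300,54],[0,0,84],0.35],
  [[121.5,-300,54],[0,0,165],0.35],
  [[121.5,-300,54],[0,0,165],0.35],
  [[121.5,-300,54],[0,0,165],0.35],
  [[121.5,-300,54],[0,0,165],0.35],
  [[121.5,-300,54],[0,0,165],0.35],
  [[121.5,-300,54],[0,0,165],0.35],
  [[121.5,-300,54],[0,0,165],0.35],
  [[121.5,-300,54],[0,0,165],0.35],
  [[121.5,-300,54],[0,0,165],0.35],
  [[121.5,-300,54],[0,0,165],0.35],
  [[121.5,-300,54],[0,0,165],0.35],
])

```text
time: 35.1
ee_pos: [0.438, -0.323, 0.1089]
tcp_rot: [-179.9, 0.1, 9.3]
wrist_force: [0.0, -0.2, -0.1]
opening: 0.0558
grasp_force: 0.0
```

```bash
python3 -c "
from h import *
inc((438.6,-322.9,9,9.6))
p,D=snap('top');C=cloud('top',D)
print(rect(C,(250,130,375,215),.105,.14))
P=C[130:215,250:375].reshape(-1,3)*1000
for s in(48,-48):
    c=np.array([592.9,12.8])+s*np.array([.0976,.995]);m=(np.hypot(*(P[:,:2]-c).T)<25)&(P[:,2]>92)&(P[:,2]<115);print(m.sum(),P[m].mean(0).round(1),P[m,2].max().round(1))
cv2.imwrite('pics/c7.png',cv2.resize(p[120:290,230:520,::-1],None,fx=2.7,fy=2.7,interpolation=cv2.INTER_CUBIC))"
```

```text
t 35.1 p [ 438.  -323.   108.9] rot [-1.7989e+02  8.0000e-02  9.3200e+00] q [-36.4   3.6  -3.8  82.8   0.  134.3] open 55.8 F [ 0.  -0.2 -0.1] g 0.0
(438.6, -322.9, 9, 9.6) -> [ 0.8  0.2 99.9] rv [-0.1  0.1 -0.3]
(array([592.9,  12.9]), array([227.4, 109.6]), 84.4, 0.1165, 1647)
240 [597.1  58.2 102.3] 111.0
241 [587.8 -37.1 102.2] 111.6
```

View pics/c7.png

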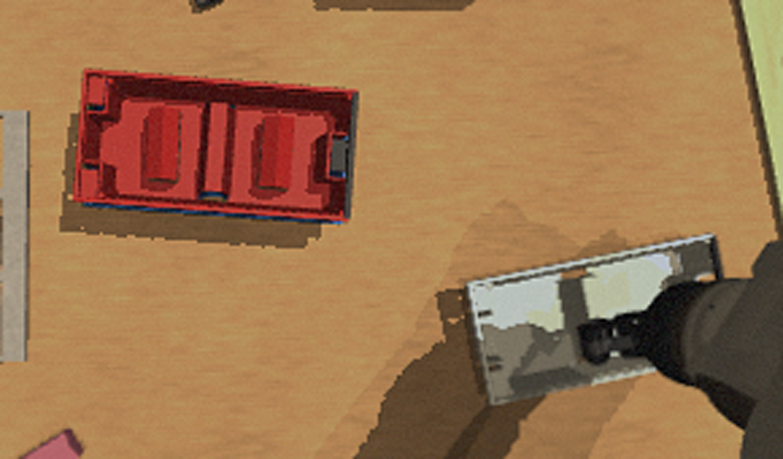

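The crop shows both red houses upright in the red tray at (160,145) and (273,150). White is unmoved, with the gripper over its ridge.

play_rows([
  [[1,0,30],[0,0,-0.3],0.5],
  [[1,0,60],[0,0,-0.3],0.5],
  [[1,0,85],[0,0,-0.3],0.5],
  [[1,0,99],[0,0,-0.3],0.5],
  [[1,0,99],[0,0,-0.3],0.5],
  [[1,0,99],[0,0,-0.3],0.5],
  [[1,0,99],[0,0,-0.3],1],
  [[1,0,99],[0,0,-0.3],1],
  [[1,0,99],[0,0,-0.3],1],
  [[1,0,99],[0,0,-0.3],1],
  [[1,0,99],[0,0,-0.3],1],
  [[1,0,99],[0,0,-0.3],1],
], grip_force=90)

```text
time: 36.35
ee_pos: [0.4404, -0.3235, 0.0135]
tcp_rot: [179.9, -0.1, 9.8]
wrist_force: [-2.3, 2.6, 7.2]
opening: 0.0178
grasp_force: 87.5
```

play_rows([
  [[0,0,-15],[0,0,0],1],
  [[0,0,-40],[0,0,0],1],
  [[0,0,-75],[0,0,0],1],
  [[0,0,-115],[0,0,0],1],
  [[0,0,-150],[0,0,0],1],
  [[0,0,-175],[0,0,0],1],
  [[0,0,-180],[0,0,0],1],
  [[0,0,-180],[0,0,0],1],
  [[0,0,-180],[0,0,0],1],
])

```text
time: 37.25
ee_pos: [0.4392, -0.3231, 0.1901]
tcp_rot: [-179.9, 0.1, 9.8]
wrist_force: [-0.1, 0.5, -3.8]
opening: 0.0177
grasp_force: 87.7
```

```bash
python3 -c "
from h import *
inc((592,14.5,187,174.4))"
```

```text
t 37.25 p [ 439.2 -323.1  190.1] rot [-1.7991e+02  6.0000e-02  9.8100e+00] q [-36.3   3.9   5.5  91.8   0.  133.8] open 17.7 F [-0.1  0.5 -3.8] g 87.7
(592, 14.5, 187, 174.4) -> [ 208.1 -306.6    3.3] rv [-1.000e-01 -1.000e-01 -1.646e+02]
```

play_rows([
  [[10,-15,0],[0,0,-8],1],
  [[25,-37,0],[0,0,-16],1],
  [[42,-62,0],[0,0,-24],1],
  [[59,-87,0],[0,0,-32],1],
  [[76,-112,0],[0,0,-40],1],
  [[93,-137,0],[0,0,-48],1],
  [[110,-162,0],[0,0,-56],1],
  [[127,-187,0],[0,0,-64],1],
  [[144,-212,0],[0,0,-72],1],
  [[161,-237,0],[0,0,-80],1],
  [[178,-262,0],[0,0,-88],1],
  [[193,-284,0],[0,0,-96],1],
  [[204,-300,0],[0,0,-104],1],
  [[208,-306.5,0],[0,0,-112],1],
  [[208,-306.5,0],[0,0,-120],1],
  [[208,-306.5,0],[0,0,-128],1],
  [[208,-306.5,0],[0,0,-136],1],
  [[208,-306.5,0],[0,0,-144],1],
  [[208,-306.5,0],[0,0,-152],1],
  [[208,-306.5,0],[0,0,-160],1],
])

```text
time: 39.25
ee_pos: [0.5916, 0.0141, 0.1895]
tcp_rot: [-180.0, -0.2, 170.1]
wrist_force: [-0.3, -0.4, -3.3]
opening: 0.0174
grasp_force: 87.7
```

```bash
python3 -c "
from h import *
inc((592,14.5,187,174.4))"
```

```text
t 39.25 p [591.6  14.1 189.5] rot [-1.7998e+02 -1.7000e-01  1.7014e+02] q [ 1.4 10.4 12.7 92.4  0.  11.2] open 17.4 F [-0.3 -0.4 -3.3] g 87.7
(592, 14.5, 187, 174.4) -> [-0.3  0.5  2.5] rv [-0.  -0.2 -4.3]
```

play_rows([
  [[0,0.5,0],[0,0,-4.5],1],
  [[0,0.5,0],[0,0,-4.5],1],
  [[0,0.5,0],[0,0,-4.5],1],
  [[0,0.5,0],[0,0,-4.5],1],
])

```text
time: 39.65
ee_pos: [0.5922, 0.0146, 0.1909]
tcp_rot: [180.0, -0.0, 174.2]
wrist_force: [-0.3, 0.6, -2.5]
opening: 0.0174
grasp_force: 87.7
```

```bash
python3 -c "
from h import *
inc((592,14.5,129.5,174.4))
p,D=snap('top');C=cloud('top',D)
print(rect(C,(230,110,395,235),.225,.26))
q,E=snap('scene');c=cloud('scene',E)
b=(250,100,430,300)
P=c[b[1]:b[3],b[0]:b[2]].reshape(-1,3)*1000
k=(np.hypot(P[:,0]-592,P[:,1]-12)<135)
a=np.radians(84.4);u=np.array([np.cos(a),np.sin(a)]);v=np.array([-u[1],u[0]]);s=(P[:,:2]-[592,14])@u;t=(P[:,:2]-[592,14])@v
m=k&(P[:,2]>230)&(P[:,2]<250)&((abs(s)>95)|(abs(t)>45))
print('s',np.percentile(s[m],[1,99]),'t',np.percentile(t[m],[1,99]),m.sum())
m2=m&(P[:,2]>236)
print(rect(np.where(m2[:,None],P/1000,0).reshape(1,-1,3),(0,0,len(P),1),.2,.3))
for lo,hi in((-118,-100),(100,118)):
  for sg in(-1,1):
    w=m&(s>lo)&(s<hi)&(t*sg>20)
    if w.sum()>3: print(lo,sg,w.sum(),np.percentile(P[w,2],95).round(1))"
```

```text
t 39.65 p [592.2  14.6 190.9] rot [ 1.7999e+02 -5.0000e-02  1.7420e+02] q [ 1.4 10.4 12.8 92.5  0.   7.2] open 17.4 F [-0.3  0.6 -2.5] g 87.7
(592, 14.5, 129.5, 174.4) -> [ 0.1 -0.1 61.4] rv [ 0.  -0.  -0.2]
(array([592.6,  13.7]), array([227.3, 109.1]), 84.1, 0.2423, 330)
s [-114.22929624  113.03001083] t [-55.97985488  53.38010919] 821
(array([593.3,  13.8]), array([230.5, 110.2]), 84.4, 0.2413, 577)
-118 -1 84 243.6
-118 1 74 243.9
100 -1 81 244.4
```

play_rows([
  [[0,0,15],[0,0,-0.2],1],
  [[0,-0.5,30],[0,0,-0.2],1],
  [[0,-0.5,42],[0,0,-0.2],1],
  [[0,-0.5,48],[0,0,-0.2],1],
  [[0,-0.5,52],[0,0,-0.2],1],
  [[0,-0.5,56],[0,0,-0.2],1],
  [[0,-0.5,60],[0,0,-0.2],1],
  [[0,-0.5,62.5],[0,0,-0.2],1],
  [[0,-0.5,62.5],[0,0,-0.2],1],
  [[0,-0.5,62.5],[0,0,-0.2],1],
])

```text
time: 40.75
ee_pos: [0.5927, 0.0142, 0.1296]
tcp_rot: [180.0, 0.1, 174.5]
wrist_force: [0.6, -0.0, -0.9]
opening: 0.0177
grasp_force: 88.1
```

play_rows([
  [[0,0,1.5],[0,0,0],1],
  [[0,0,1.5],[0,0,0],1],
  [[0,0,1.5],[0,0,0],0.6],
  [[0,0,1.5],[0,0,0],0.6],
  [[0,0,1.5],[0,0,0],0.6],
  [[0,0,-20],[0,0,0],0.5],
  [[0,0,-60],[0,0,0],0.4],
  [[0,0,-95],[0,0,0],0.4],
  [[0,0,-95],[0,0,0],0.4],
  [[0,0,-95],[0,0,0],0.4],
], grip_force=40)

```text
time: 41.75
ee_pos: [0.5928, 0.0141, 0.2246]
tcp_rot: [180.0, 0.1, 174.5]
wrist_force: [0.5, -0.3, -0.5]
opening: 0.0514
grasp_force: 0.0
```

```bash
python3 -c "
from h import *
inc((526.5,226.5,100,178.7),(526.5,226.5,6,178.7))"
```

```text
t 41.75 p [592.8  14.1 224.6] rot [1.7997e+02 9.0000e-02 1.7450e+02] q [ 1.4 11.  17.3 96.2  0.   6.9] open 51.4 F [ 0.5 -0.3 -0.5] g 0.0
(526.5, 226.5, 100, 178.7) -> [ 86.6 205.  124.6] rv [ 0.   0.1 -4.2]
(526.5, 226.5, 6, 178.7) -> [ 86.7 205.  218.6] rv [ 0.   0.1 -4.2]
```

play_rows([
  [[17,41,0],[0,0,-2],0.4],
  [[35,82,0],[0,0,-4.2],0.4],
  [[52,123,0],[0,0,-4.2],0.4],
  [[69,164,0],[0,0,-4.2],0.4],
  [[86,204,5],[0,0,-4.2],0.4],
  [[87,205,40],[0,0,-4.2],0.4],
  [[87,205,85],[0,0,-4.2],0.4],
  [[87,205,125],[0,0,-4.2],0.4],
  [[87,205,165],[0,0,-4.2],0.4],
  [[87,205,195],[0,0,-4.2],0.4],
  [[87,205,212],[0,0,-4.2],0.4],
  [[87,205,219.5],[0,0,-4.2],0.4],
  [[87,205,219.5],[0,0,-4.2],0.4],
  [[87,205,219.5],[0,0,-4.2],1],
  [[87,205,219.5],[0,0,-4.2],1],
  [[87,205,219.5],[0,0,-4.2],1],
  [[87,205,219.5],[0,0,-4.2],1],
  [[87,205,219.5],[0,0,-4.2],1],
])

```text
time: 43.55
ee_pos: [0.5263, 0.2269, 0.006]
tcp_rot: [179.9, 0.1, 178.7]
wrist_force: [0.1, -0.6, 6.8]
opening: 0.0251
grasp_force: 40.2
```

```bash
python3 -c "
from h import *
p,D=snap('top');C=cloud('top',D)
r=rect(C,(245,120,380,220),.17,.2);print(r)
c=r[0]+[-.3,1.7];a=np.radians(r[2]);u=np.array([np.cos(a),np.sin(a)])
for s in (48,-48):
    P=c+s*u;print(P);inc((P[0],P[1],224,r[2]+90))"
```

```text
(array([593.3,  13.4]), array([227.2, 109.4]), 84.4, 0.1798, 1284)
[597.68397919  62.8709152 ]
t 43.6 p [526.2 226.9   5.9] rot [1.7993e+02 1.3000e-01 1.7870e+02] q [23.3  9.3 -9.  71.6  0.  24.6] open 25.3 F [0.2 0.5 6.2] g 40.2
(np.float64(597.6839791884391), np.float64(62.8709151991279), 224, 174.4) -> [ -75.6 -162.1 -218.1] rv [0.1 0.1 4.3]
[588.31602081 -32.6709152 ]
t 43.6 p [526.2 226.9   5.9] rot [1.7993e+02 1.3000e-01 1.7870e+02] q [23.3  9.3 -9.  71.6  0.  24.6] open 25.3 F [0.2 0.5 6.2] g 40.2
(np.float64(588.3160208115609), np.float64(-32.6709151991279), 224, 174.4) -> [ -68.4 -257.8 -218.2] rv [0.1 0.1 4.3]
```

play_rows([
  [[0,0,-30],[0,0,0],1],
  [[0,0,-75],[0,0,0],1],
  [[0,0,-120],[0,0,0],1],
  [[0,0,-165],[0,0,0],1],
  [[0,0,-205],[0,0,0],1],
  [[-8,-15,-219],[0,0,2],1],
  [[-26,-55,-219],[0,0,4.3],1],
  [[-45,-97,-219],[0,0,4.3],1],
  [[-64,-138,-219],[0,0,4.3],1],
  [[-75.5,-163,-219],[0,0,4.3],1],
  [[-75.5,-163,-219],[0,0,4.3],1],
  [[-75.5,-163,-219],[0,0,4.3],1],
  [[-75.5,-163,-219],[0,0,4.3],1],
])

```text
time: 44.9
ee_pos: [0.5969, 0.0627, 0.2237]
tcp_rot: [180.0, 0.0, 174.5]
wrist_force: [0.5, 1.0, -0.9]
opening: 0.0252
grasp_force: 39.5
```

```bash
python3 -c "
from h import *
inc((597.7,62,122,174.4))"
```

```text
t 44.9 p [596.9  62.7 223.7] rot [1.7997e+02 1.0000e-02 1.7445e+02] q [ 6.  12.2 18.5 96.3  0.  11.5] open 25.2 F [ 0.5  1.  -0.9] g 39.5
(597.7, 62, 122, 174.4) -> [ -0.9  -0.6 101.7] rv [0.  0.  0.1]
```

play_rows([
  [[-1,-0.5,40],[0,0,0],1],
  [[-1,-0.5,75],[0,0,0],1],
  [[-1,-0.5,90],[0,0,0],1],
  [[-1,-0.5,97],[0,0,0],1],
  [[-1,-0.5,101.5],[0,0,0],1],
  [[-1,-0.5,101.5],[0,0,0],1],
  [[-1,-0.5,101.5],[0,0,0],1],
  [[-1,-0.5,101.5],[0,0,0],0.61],
  [[-1,-0.5,101.5],[0,0,0],0.61],
  [[-1,-0.5,101.5],[0,0,0],0.61],
  [[-1,-0.5,80],[0,0,0],0.61],
  [[-1,-0.5,40],[0,0,0],0.61],
  [[-1,-0.5,0],[0,0,0],0.4],
  [[-1,-0.5,0],[0,0,0],0.4],
  [[-1,-0.5,0],[0,0,0],0.4],
])

```text
time: 46.4
ee_pos: [0.5987, 0.0613, 0.2248]
tcp_rot: [180.0, 0.1, 174.4]
wrist_force: [-0.6, 0.2, -0.7]
opening: 0.0511
grasp_force: 0.0
```

```bash
python3 -c "
from h import *
inc((450.3,228.5,100,178.7),(450.3,228.5,5.5,178.7))"
```

```text
t 46.4 p [598.7  61.3 224.8] rot [1.7996e+02 1.4000e-01 1.7440e+02] q [ 5.8 12.3 18.8 96.3  0.  11.4] open 51.1 F [-0.6  0.2 -0.7] g 0.0
(450.3, 228.5, 100, 178.7) -> [164.3 151.9 124.5] rv [ 0.   0.1 -4.3]
(450.3, 228.5, 5.5, 178.7) -> [164.5 151.8 219. ] rv [ 0.   0.1 -4.3]
```

play_rows([
  [[33,31,0],[0,0,-2],0.4],
  [[66,62,0],[0,0,-4.3],0.4],
  [[99,93,0],[0,0,-4.3],0.4],
  [[132,122,0],[0,0,-4.3],0.4],
  [[164,152,5],[0,0,-4.3],0.4],
  [[164,152,40],[0,0,-4.3],0.4],
  [[164,152,85],[0,0,-4.3],0.4],
  [[164,152,125],[0,0,-4.3],0.4],
  [[164,152,165],[0,0,-4.3],0.4],
  [[164,152,195],[0,0,-4.3],0.4],
  [[164,152,212],[0,0,-4.3],0.4],
  [[164,152,219],[0,0,-4.3],0.4],
  [[164,152,219],[0,0,-4.3],0.4],
  [[164,152,219],[0,0,-4.3],1],
  [[164,152,219],[0,0,-4.3],1],
  [[164,152,219],[0,0,-4.3],1],
  [[164,152,219],[0,0,-4.3],1],
  [[164,152,219],[0,0,-4.3],1],
])

```text
time: 48.2
ee_pos: [0.4506, 0.229, 0.0059]
tcp_rot: [179.9, 0.1, 178.7]
wrist_force: [-0.3, -0.1, 6.2]
opening: 0.0255
grasp_force: 40.7
```

```bash
python3 -c "
from h import *
inc((588.3,-33.5,224,174.4))"
```

```text
t 48.2 p [450.6 229.    5.9] rot [1.7993e+02 1.3000e-01 1.7871e+02] q [ 26.9   0.2 -18.7  70.9   0.   28.2] open 25.5 F [-0.3 -0.1  6.2] g 40.7
(588.3, -33.5, 224, 174.4) -> [-144.1 -259.  -218.1] rv [0.1 0.1 4.3]
```

play_rows([
  [[0,0,-30],[0,0,0],1],
  [[0,0,-75],[0,0,0],1],
  [[0,0,-120],[0,0,0],1],
  [[0,0,-165],[0,0,0],1],
  [[0,0,-205],[0,0,0],1],
  [[-8,-15,-218],[0,0,2],1],
  [[-29,-53,-218],[0,0,4.3],1],
  [[-51,-92,-218],[0,0,4.3],1],
  [[-73,-131,-218],[0,0,4.3],1],
  [[-95,-170,-218],[0,0,4.3],1],
  [[-117,-210,-218],[0,0,4.3],1],
  [[-137,-246,-218],[0,0,4.3],1],
  [[-144,-259,-218],[0,0,4.3],1],
  [[-144,-259,-218],[0,0,4.3],1],
  [[-144,-259,-218],[0,0,4.3],1],
  [[-144,-259,-218],[0,0,4.3],1],
])

```text
time: 49.8
ee_pos: [0.5875, -0.0325, 0.2229]
tcp_rot: [180.0, 0.0, 174.5]
wrist_force: [0.4, -0.4, -1.8]
opening: 0.025
grasp_force: 39.9
```

```bash
python3 -c "
from h import *
inc((588.3,-33.5,122,174.4))"
```

```text
t 49.8 p [587.5 -32.5 222.9] rot [1.7997e+02 2.0000e-02 1.7448e+02] q [-3.2 10.4 16.4 95.9  0.   2.3] open 25.0 F [ 0.4 -0.4 -1.8] g 39.9
(588.3, -33.5, 122, 174.4) -> [ -0.9  -1.  100.9] rv [0.  0.  0.1]
```

play_rows([
  [[-1,-1,40],[0,0,0],1],
  [[-1,-1,75],[0,0,0],1],
  [[-1,-1,90],[0,0,0],1],
  [[-1,-1,97],[0,0,0],1],
  [[-1,-1,101],[0,0,0],1],
  [[-1,-1,101],[0,0,0],1],
  [[-1,-1,101],[0,0,0],1],
  [[-1,-1,101],[0,0,0],0.61],
  [[-1,-1,101],[0,0,0],0.61],
  [[-1,-1,101],[0,0,0],0.61],
  [[-1,-1,80],[0,0,0],0.61],
  [[-1,-1,40],[0,0,0],0.61],
  [[-1,-1,0],[0,0,0],0.4],
  [[-1,-1,0],[0,0,0],0.4],
  [[30,-40,0],[0,0,0],0.4],
  [[70,-80,0],[0,0,0],0.4],
  [[110,-120,0],[0,0,0],0.4],
  [[150,-160,0],[0,0,0],0.4],
  [[190,-200,0],[0,0,0],0.4],
  [[190,-240,0],[0,0,0],0.4],
])

```text
time: 51.8
ee_pos: [0.3775, -0.2436, 0.2234]
tcp_rot: [-180.0, 0.1, 174.5]
wrist_force: [2.2, -1.4, 0.6]
opening: 0.0514
grasp_force: 0.0
```

play_rows([
  [[0,0,0],[0,0,0],0.4],
  [[0,0,0],[0,0,0],0.4],
  [[0,0,0],[0,0,0],0.4],
  [[0,0,0],[0,0,0],0.4],
  [[0,0,0],[0,0,0],0.4],
])

```text
time: 52.3
ee_pos: [0.3805, -0.2426, 0.2224]
tcp_rot: [180.0, 0.0, 174.5]
wrist_force: [-0.4, 0.4, -0.2]
opening: 0.0513
grasp_force: 0.0
```

```bash
python3 -c "
from h import *
p,D=snap('top');C=cloud('top',D)
print(rect(C,(245,120,380,220),.17,.2))
q,E=snap('scene')
cv2.imwrite('pics/c8.png',np.hstack([cv2.resize(p[110:230,230:400,::-1],(410,290)),cv2.resize(q[130:270,270:430,::-1],(380,290),interpolation=cv2.INTER_CUBIC)]))
P=C[120:220,245:380].reshape(-1,3)*1000
for c in((598,60),(588,-36)):
    m=(np.hypot(*(P[:,:2]-c).T)<25)&(P[:,2]>148)&(P[:,2]<172);print(m.sum(),P[m].mean(0).round(1),P[m,2].max().round(1))"
```

```text
(array([593.4,  13.4]), array([227.3, 109.4]), 84.3, 0.1799, 1280)
283 [598.   59.7 160. ] 169.2
272 [588.3 -35.5 160.4] 170.8
```

View pics/c8.png

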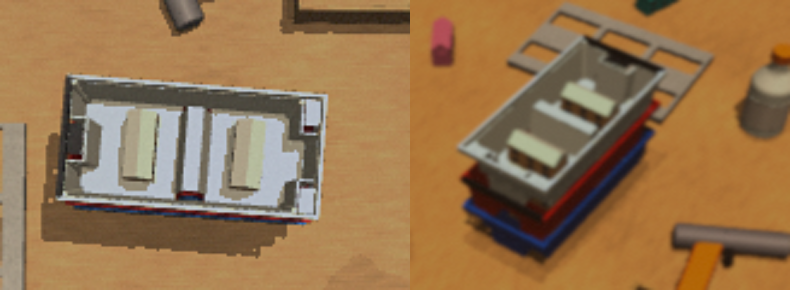

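The picture shows blue, red and white stacked level with alternating black ends. The white houses stand upright at (140,145) and (247,153), and the robot is clear of everything.

```bash
python3 -c "
from h import *
print(workorder.job_done())"
```

```text
the job is handed in; nothing more can be done
None
```

The job is handed in: all six houses stand upright in the tray of their roof colour, and the trays are stacked blue, red, white, each turned end for end and level on the lugs; the hand-in call returned no verdict.

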